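# Assemble the spacer pack on the mount base

### The arm

A 6-joint arm with a two-finger parallel gripper is mounted at the origin on the work surface. World frame = base frame: x ahead of the robot, y to its left, z up, the work surface at z = 0. Lengths are in m, angles in rad, forces in N, time in s.
With the tool pointing down it reaches from about 0.4 to 0.825 m from the base axis. Payload 7 kg.
Tool frame: the origin (TCP) lies midway between the tips of the shut fingers; the grasp point (between the pads) lies 19 mm behind it (r.grip_point_offset is the distance from the TCP to the grasp point, in m); z points along the fingers, x is the direction in which the jaws open and shut, and the axes are right-handed (so a half turn about z gives the same grasp; the last joint's range is limited). The gripper opens to 88 mm and grips with 3 to 60 N. Pads are 19 mm wide; open, the fingers measure 130 mm over their backs; the gripper's body (78 mm by 193 mm) begins 47 mm behind the grasp point.
Start: joints at [0.288, 0.359, 0.012, 0, -1.224, -0.288], TCP at [0.675, -0, 0.227] pointing down, gripper open.
Joint ranges: [-3.07, 3.07], [-1.43, 2.12], [-1.02, 1.25], [-3.03, 1.67], [-3.05, -0], [-3.03, 3.03]. Speed limits (rad/s): [2.39, 2.39, 3.01, 3.14, 3.14, 3.14].

### API

Orientations are given as a unit quaternion [w, x, y, z].
In Python, from rig import r gives the robot as it stands.
- The arm moves only by the tool step_arm, never from a script. Its arguments are lists of equal length, an entry for each row: "delta_rot": the turn, a rotation vector about the tool's x, y, z in rad, a list of three; "delta_pos": the shift along the tool's x, y, z in cm, a list of three; "fingers": the finger opening in cm, from 0 to 8.76. In form: {"delta_rot": [[rx, ry, rz], ...], "delta_pos": [[x, y, z], ...], "fingers": [fingers, ...]}. A call has 1 to 20 rows; each row is the pose to reach, as a shift and turn from the pose commanded when the call began, along the tool's axes at that moment; what a row does not reach only later rows make up. A row lasts 1/12 s, in which the tool goes at most 41.7 mm and 7.16 degrees, less where a joint would pass 70% of its speed; a pose out of reach is approached as far as the arm can. A call with a gripper value outside its range is refused whole. The fingers move at their own pace and stop on an object; "grip_force" is the grip in N (left out, the last holds). Time passes only in rows, so rows that repeat a pose let the fingers close. It gives the time, the measured TCP pose, the force and the opening at its end, in the units of the state.
- r.sense(): the state, without advancing time (a new reading comes with each control period).
- r.camera(name): name is "scene" or "side" or "wrist"; returns (picture, depth): 384x512x3 uint8, red, green, blue; 384x512 float32, m along the optical axis (not along the pixel's ray), 0 where there is no reading.
- r.calibration(name): a dict with "vertical_fov" (degrees; the focal length in pixels is half the picture's height over the tangent of half this angle, whatever the lens; pixels are square), "cx", "cy" (the principal point, pixels), "rvec" (rotation vector, rad) and "tvec" (3), from world to camera coordinates, as OpenCV has them; the wrist camera has in their place "mount" (4x4, takes a point from camera to tool coordinates, whose origin is the TCP and whose axes are the tool frame's). Camera axes: x right, y down, z forward; pixel columns grow to the right and rows downward; lengths in m; the calibration is good to about 2 mm. The wrist camera is an equidistant fisheye: a pixel r from the principal point sees the ray r / f radians off the axis. A picture is of the moment at which its call begins: read the wrist's pose just before it. calibration takes no time and is no camera call.
- r.hand_in(): hands the job in, once; it reports no verdict.
The state is a dict: "clock": time; "joint_pos": joint angles; "qd": joint speeds; "effort": joint torques, N m; "ee_pos": TCP position; "tcp_rot": TCP orientation; "ft_force": force on the tool from outside, world axes, zero at the start; "wrist_torque": the same for the moment, N m; "gripper_width": opening from 0.0 (shut) to 1.0 (fully open).
Only numpy, scipy, OpenCV 4.12 (cv2) and the standard library are available. Lean on these libraries where they do the work, as an engineer would, in place of code of your own. Each camera call takes 0.05 s, during which the arm holds its last target.

### The job

First stand the red tin, which is in the way, upright on top of the blue shelf; then hold the orange hook tool, put its tine down into the yellow eye and drag the green mount base right out from under the shelf with it. Stand the hook upright on its mat again, lay every spacer plate flat on the base's boss with the holes in line with the bore, and pass the bolt down through them all until it rests on the bore's floor. Let go of everything and leave the other things on the bench alone.

Things in the scene. Friction and masses are not known exactly. Their poses are not given: they have to be found in the camera images.
- shelf: low fixed blue bench shelf, 280 mm (its x) by 220 mm (its y, from -100 to +120 mm), open at its +y side, underside 105 mm and top surface 117 mm above the bench, with a rim that rises 3 mm above the top. An amber jar is fixed on the top at x +85, y -35 mm, 79 mm tall. Posts stand at the two +y corners, a panel closes the -y side. Origin on the bench under it.
- shelf_spot (a point): middle of the black rubber square (110 mm) on the shelf's top, free room for the tin; height 117 mm.
- base: green mount base, loose, about 0.8 kg: flange 150 x 150 x 12 mm with a square boss 90 x 90 mm in the middle whose flat top is 37 mm above the underside. Origin: centre of its underside; z up; y points to its yellow eye, out of the shelf. Starts under the shelf. Sliding it takes about 3 to 8 N.
- bore (a point): centre of the mouth of the upright bore in the boss's top, 37 mm above the base's underside; the bore is 18.5 mm wide and 30 mm deep, with a closed floor.
- eye (a point): centre of the top of the hole in the yellow eye, a flat horizontal tab 56 x 56 x 10 mm at the base's +y side (103 mm from the base's middle); upright hole 32 mm wide; tab's top 28 mm and underside 18 mm above the bench. It just sticks out from under the shelf.
- tin: closed red grease tin with a white band and a small steel cap on its lid, 60 mm across, 80 mm tall, 0.18 to 0.35 kg; origin: centre of its underside, z up. It stands in front of the eye.
- hook_mat: thin fixed black rubber mat, 200 mm (its x) by 100 mm (its y), 2 mm thick, where the hook tool belongs; origin: centre of its underside.
- hook: hook tool, 0.22 kg: orange block handle 75 mm long (x), 30 mm wide (y), 46 mm tall (z), origin at the centre of the handle's underside; a 10 mm steel bar runs from it towards +x at 37 mm height and at x = 95 mm bends straight down. It stands upright by itself on its handle, z up.
- hook_tip (a point): lower end of the hook's downward tine (10 mm thick, 31 mm free below the bar), level with 1 mm above the handle's underside, at x = 95 mm of the hook.
- plate1: loose spacer plate, aluminium grey, 90 x 50 x 14 mm with a 21 mm hole through its middle; origin: centre of its underside, on the hole's axis; x along the 90 mm side, y along the 50 mm side, z up. Starts flat on the bench. From two to four of the plates are present; the others are absent.
- plate2: loose spacer plate, brass yellow, 90 x 50 x 14 mm with a 21 mm hole through its middle; origin: centre of its underside, on the hole's axis; x along the 90 mm side, y along the 50 mm side, z up. Starts flat on the bench. From two to four of the plates are present; the others are absent.
- plate3: loose spacer plate, blue, 90 x 50 x 14 mm with a 21 mm hole through its middle; origin: centre of its underside, on the hole's axis; x along the 90 mm side, y along the 50 mm side, z up. Starts flat on the bench. From two to four of the plates are present; the others are absent.
- plate4: loose spacer plate, white, 90 x 50 x 14 mm with a 21 mm hole through its middle; origin: centre of its underside, on the hole's axis; x along the 90 mm side, y along the 50 mm side, z up. Starts flat on the bench. From two to four of the plates are present; the others are absent.
- stand: fixed wooden block 60 x 60 x 45 mm with a 21 mm hole 40 mm deep, holding the bolt upright at the start; origin: centre of its underside.
- bolt: loose steel bolt, 0.18 kg, 134 mm long: shank 16 mm thick and 104 mm long whose last 14 mm taper to 8 mm, then a round black head 30 mm wide and 30 mm tall. Origin: centre of its lower end (tapered tip), z towards the head; the head spans z = 104 to 134 mm. In the stand its tip is 5 mm above the bench. On the bore's floor its tip is 30 mm below the bore's mouth.
- bolt_jar: bystander: small amber jar, 56 mm across, 65 mm tall; origin under its centre.
- spray_can: bystander: yellow can, 56 mm across, 150 mm tall; origin under its centre.
- wrench: bystander: wrench lying on the bench.
- hammer: bystander: hammer lying on the bench.
- screwdriver: bystander: screwdriver lying on the bench.
- carton: bystander: small cardboard carton 70 x 100 x 50 mm.
There are look-alikes about, which are no part of the job. Leave any purple or turquoise look-alike of the bolt alone.

How it is judged:
By the outcome, as a careful person would: the job done as asked, in the order asked, and still so for the second after the job is handed in, with the robot touching nothing.
Of plate1, plate2, plate3, plate4 only 2 to 4 are there at a start; the rules pass over those that are not, and their reading is None.
At some moment in a run one of tin, plate1, plate2, plate3, plate4 may be knocked a few centimetres aside while the robot is not near it.
It also fails if it takes over 210 s, if anything falls off the work surface, if the arm or the gripper's body presses on something with over 40 N, if the wrist force passes 120 N, or if a joint passes its speed limit or range.

## Working session

There is one attempt and no reset: what is moved stays moved. The work goes in short steps, Python scripts to look and compute and a tool call to move; the robot and the scene stay as the last step left them, time stands still between calls to the robot, and variables do not carry over. Pictures are saved under pics/ and viewed, and the job is handed in when it is done.

Besides the shell and the picture viewer there is one more tool, called by a JSON object that holds its "name" and its "arguments", one argument or row to a line. step_arm: Moves the arm, as the interface text tells. Its arguments: {"type":"object","properties":{"delta_rot":{"type":"array","items":{"type":"array","items":{"type":"number"}}},"delta_pos":{"type":"array","items":{"type":"array","items":{"type":"number"}}},"fingers":{"type":"array","items":{"type":"number"}},"grip_force":{"type":"number"}},"required":["delta_rot","delta_pos","fingers"]}

```bash
ls; mkdir -p pics; cat > h.py <<'E'
import numpy as np, cv2
from rig import r
from scipy.spatial.transform import Rotation as R
def cal(n):
    c=r.calibration(n); f=192/np.tan(np.radians(c["vertical_fov"])/2); return c,f
def snap(n,fn=None):
    s=r.sense(); im,d=r.camera(n)
    np.savez(f"last_{n}.npz",im=im,d=d,p=np.array(s["ee_pos"]),q=np.array(s["tcp_rot"]))
    if fn: cv2.imwrite(f"pics/{fn}.png",cv2.cvtColor(im,cv2.COLOR_RGB2BGR))
    return im,d
def load(n): return np.load(f"last_{n}.npz")
def ray(n,u,v):
    """origin, direction (world), z-depth scaled dir (camera z=1)"""
    c,f=cal(n)
    x=u-c["cx"];y=v-c["cy"]
    if n=="wrist":
        L=load(n);rr=np.hypot(x,y);th=rr/f
        dc=np.array([np.sin(th)*x/max(rr,1e-9),np.sin(th)*y/max(rr,1e-9),np.cos(th)])
        M=np.array(c["mount"]);q=L["q"];Rt=R.from_quat([q[1],q[2],q[3],q[0]]).as_matrix()
        return Rt@M[:3,3]+L["p"], Rt@M[:3,:3]@dc, dc[2]
    Rc=cv2.Rodrigues(np.array(c["rvec"]))[0];t=np.array(c["tvec"]).ravel()
    return -Rc.T@t, Rc.T@np.array([x/f,y/f,1.]),1.
def atz(n,u,v,z):
    o,d,_=ray(n,u,v); return o+d*(z-o[2])/d[2]
def dep(n,u,v):
    o,d,dz=ray(n,u,v); D=load(n)["d"][int(round(v)),int(round(u))]; return o+d*D/dz
def proj(n,P):
    c,f=cal(n);P=np.array(P,float)
    if n=="wrist":
        L=load(n);q=L["q"];Rt=R.from_quat([q[1],q[2],q[3],q[0]]).as_matrix();M=np.array(c["mount"])
        pc=M[:3,:3].T@(Rt.T@(P-L["p"])-M[:3,3]);rr=np.hypot(pc[0],pc[1]);th=np.arctan2(rr,pc[2])
        return c["cx"]+f*th*pc[0]/rr, c["cy"]+f*th*pc[1]/rr
    pc=cv2.Rodrigues(np.array(c["rvec"]))[0]@P+np.array(c["tvec"]).ravel()
    return c["cx"]+f*pc[0]/pc[2], c["cy"]+f*pc[1]/pc[2]
def crop(n,u0,v0,u1,v1,fn,k=4):
    im=load(n)["im"][v0:v1,u0:u1]; cv2.imwrite(f"pics/{fn}.png",cv2.cvtColor(cv2.resize(im,None,fx=k,fy=k,interpolation=cv2.INTER_CUBIC),cv2.COLOR_RGB2BGR))
def st():
    s=r.sense(); print("t",s["clock"],"p",np.round(s["ee_pos"],4),"q",np.round(s["tcp_rot"],4),"F",np.round(s["ft_force"],1),"g",s["gripper_width"]); return s
E
python3 - <<'E'
from h import *
s=st(); print(s["joint_pos"])
for n in("scene","side","wrist"):
    snap(n,n+"0"); print(n,r.calibration(n))
E
```

```text
pics
t 0.0 p [ 0.6745 -0.      0.2256] q [-8.e-04  1.e-04  1.e+00 -0.e+00] F [ 0.4  0.6 -0.9] g 0.9994945471403895
[ 2.88092385e-01  3.59388700e-01  1.10526299e-02 -4.13813581e-04
 -1.22408497e+00 -2.88098533e-01]
scene {'vertical_fov': 42.11240813265655, 'cx': 265.3453254182889, 'cy': 189.77846015575477, 'rvec': array([ 1.13307548,  2.13599204, -1.14192684]), 'tvec': array([ 0.3072568 , -0.14935206,  1.91666363])}
side {'vertical_fov': 57.99231906216902, 'cx': 255.79224433405332, 'cy': 187.76300360522907, 'rvec': array([ 2.19976524, -0.92076529,  0.37548839]), 'tvec': array([-0.38105559,  0.34618493,  0.87211506])}
wrist {'vertical_fov': 65.70646984690485, 'cx': 249.67873308989874, 'cy': 193.62399892242, 'mount': array([[ 9.99999352e-01, -7.66628237e-04, -8.41125955e-04,
         1.19357233e-03],
       [ 9.75040868e-04,  9.58291134e-01,  2.85792149e-01,
        -7.76474846e-02],
       [ 5.86947213e-04, -2.85792784e-01,  9.58291260e-01,
        -1.58790650e-01],
       [ 0.00000000e+00,  0.00000000e+00,  0.00000000e+00,
         1.00000000e+00]])}
```

View pics/scene0.png

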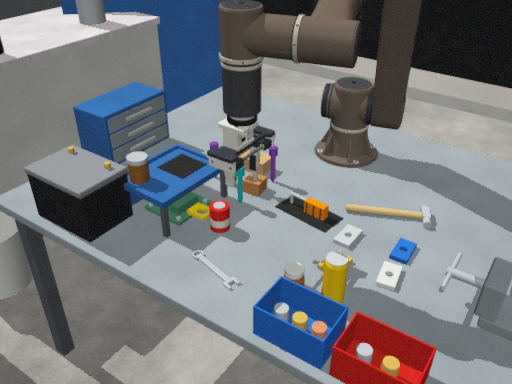

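View pics/side0.png

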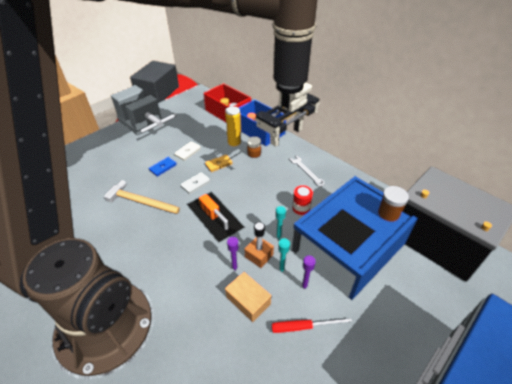

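View pics/wrist0.png

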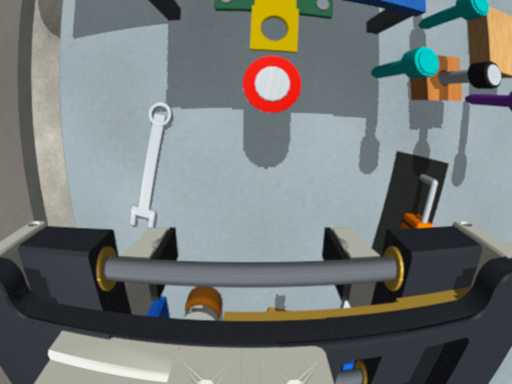

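The scene view shows the red tin at (220,217), the shelf at (175,180), the hook on its mat at (310,207) and plates around (348,236), (403,250) and (390,275). Something yellow sits behind the can at (335,263). I'll look closer.

```bash
python3 - <<'E'
from h import *
crop("scene",240,190,440,310,"c1",4)
crop("side",140,120,290,240,"c2",5)
crop("side",210,190,420,300,"c3",3)
crop("scene",120,130,300,240,"c4",4)
E
```

```text
(no output)
```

View pics/c1.png

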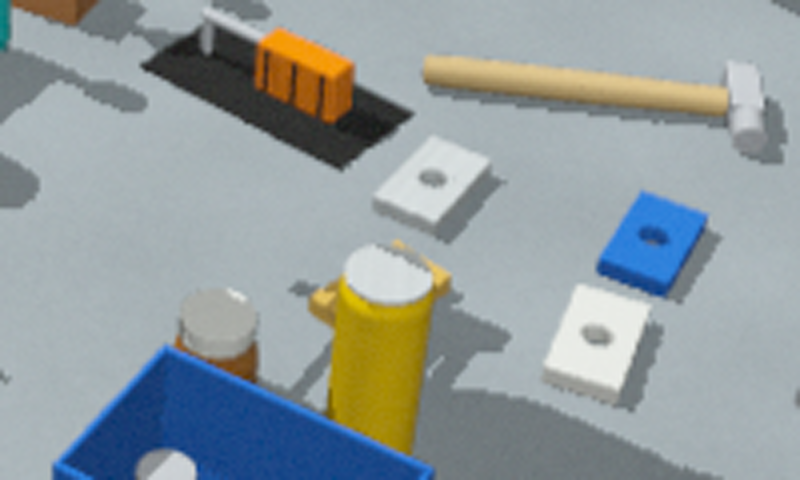

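View pics/c2.png

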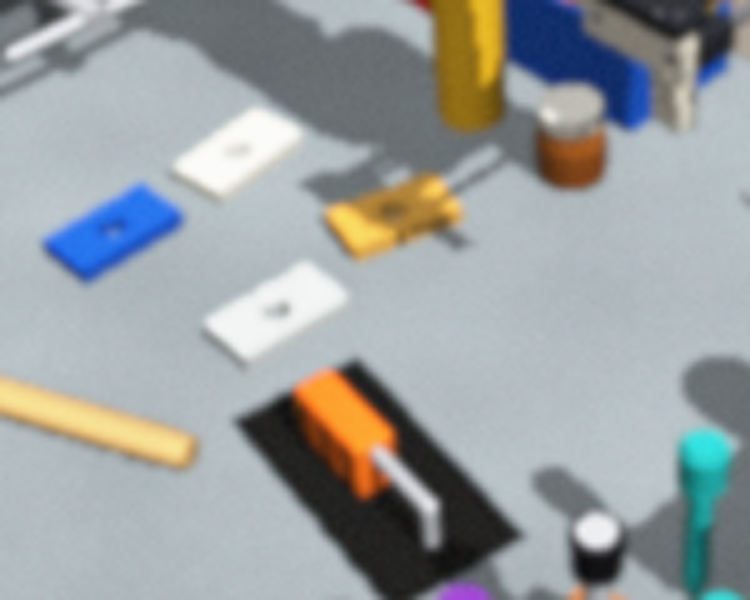

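View pics/c3.png

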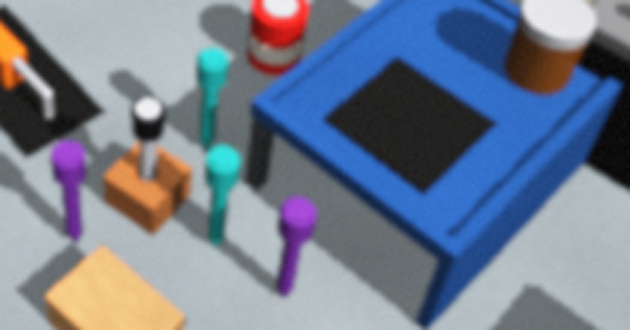

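View pics/c4.png

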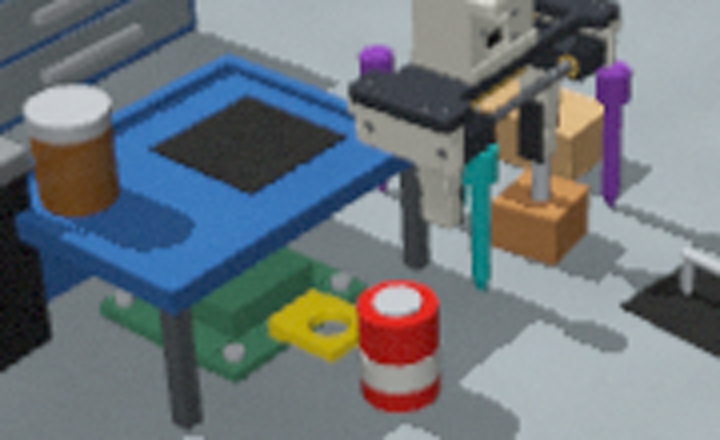

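```bash
python3 - <<'E'
from h import *
def c2(u,v): return 140+u/5,120+v/5
def c3(u,v): return 210+u/3,190+v/3
def c1(u,v): return 240+u/4,190+v/4
def c4(u,v): return 120+u/4,130+v/4
P=lambda l,n,uv,z: print(l,np.round(atz(n,*uv,z)*1000,0), "dep",np.round(dep(n,*uv)*1000,0))
for l,a,b in [("grey",(278,309),(432,177)),("blue",(113,227),(653,236)),("white",(239,150),(597,334))]:
    P(l,"side",c2(*a),.014);P(l,"scene",c1(*b),.014)
P("brass","side",c2(394,210),.014)
for q in [(325,215),(432,175),(462,212),(358,258)]: P("brasscorner","side",c2(*q),.014)
P("tin lid","scene",c4(400,300),.082);P("tin lid","side",c3(282,8),.082);P("tin w","wrist",(272,83),.082)
P("eye w","wrist",(276,26),.028)
P("eye sc","scene",c4(328,324),.028)
for q in [(398,57),(497,124),(424,192),(324,118)]: P("spot","side",c3(*q),.117)
for q in [(250,96),(345,138),(254,192),(150,150)]: P("spot","scene",c4(*q),.117)
P("bolt","side",c3(148,108),.139);P("bolt","scene",c4(543,120),.10)
P("stand","side",c3(147,175),.045)
for q in [(238,422),(358,362),(520,535)]: P("mat","side",c2(*q),.002)
for q in [(412,113),(342,168),(140,66)]: P("mat","scene",c1(*q),.002)
for q in [(295,388),(328,368),(395,437),(362,450)]: P("handle top","side",c2(*q),.048)
P("hookend","side",c2(433,498),.043)
P("turq1","side",c3(212,58),.134);P("turq2","side",c3(222,160),.134);P("pur1","side",c3(70,152),.134);P("pur2","side",c3(298,210),.134)
P("spray","side",c2(470,-50),.15)
P("can base","side",c2(470,120),.0)
P("jar","side",c2(572,100),.065)
P("jar shelf","side",c3(560,15),.196)
E
```

```text
grey [479. 236.  14.] dep [485. 246.   3.]
grey [481. 241.  14.] dep [468. 236.   3.]
blue [448. 393.  14.] dep [453. 405.   3.]
blue [452. 399.  14.] dep [439. 396.   3.]
white [569. 399.  14.] dep [577. 414.   1.]
white [571. 405.  14.] dep [559. 402.   3.]
brass [606. 258.  14.] dep [613. 267.   5.]
brasscorner [566. 291.  14.] dep [567. 292.  13.]
brasscorner [653. 269.  14.] dep [652. 267.  15.]
brasscorner [640. 220.  14.] dep [650. 232.   1.]
brasscorner [553. 237.  14.] dep [559. 245.   5.]
tin lid [653. -96.  82.] dep [654. -95.  83.]
tin lid [ 647. -108.   82.] dep [ 644. -111.   86.]
tin w [ 651. -103.   82.] dep [ 651. -103.   85.]
eye w [ 642. -178.   28.] dep [ 640. -186.    1.]
eye sc [ 650. -170.   28.] dep [ 616. -200.   -4.]
spot [ 645. -248.  117.] dep [ 644. -248.  118.]
spot [ 640. -357.  117.] dep [ 640. -357.  116.]
spot [ 532. -352.  117.] dep [ 532. -352.  118.]
spot [ 537. -243.  117.] dep [ 537. -243.  117.]
spot [ 532. -344.  117.] dep [ 539. -338.  122.]
spot [ 540. -238.  117.] dep [ 542. -236.  118.]
spot [ 643. -243.  117.] dep [ 640. -245.  115.]
spot
[... 368 characters left out ...]
175.   2.] dep [491. 173.  -2.]
mat [470. -20.   2.] dep [468. -21.  -0.]
handle top [421. 138.  48.] dep [422. 139.  47.]
handle top [448. 137.  48.] dep [447. 137.  49.]
handle top [438.  60.  48.] dep [462.  93.   4.]
handle top [417.  67.  48.] dep [419.  70.  44.]
hookend [424.   9.  43.] dep [445.  36.   4.]
turq1 [ 508. -132.  134.] dep [ 507. -133.  136.]
turq2 [ 428. -215.  134.] dep [ 428. -215.  134.]
pur1 [ 343. -117.  134.] dep [ 341. -119.  137.]
pur2 [ 434. -293.  134.] dep [ 432. -293.  136.]
spray [746. 316. 150.] dep [746. 316. 150.]
can base [732. 312.  -0.] dep [722. 300.  12.]
jar [747. 211.  65.] dep [746. 209.  67.]
jar shelf [ 718. -352.  196.] dep [ 715. -353.  198.]
```

All four plates are there: grey (348,236), brass (335,263), blue (403,250) and white (390,275) in the scene view. Things that could be confused:
- **Bolt:** the real one is black-headed in the wooden stand, side view (260,228). The purple ones at (233,241) and (309,260) and the turquoise ones at (281,210) and (284,243) are look-alikes.
- **Tin:** the only red can is at side (303,195). The shelf jar is amber.

Next I'll check the wrench's place relative to the drag path and hover over the tin.

{"name": "step_arm", "arguments": {
  "delta_rot": [
    [0,0,0],
    [0,0,0],
    [0,0,0],
    [0,0,0],
    [0,0,0],
    [0,0,0],
    [0,0,0]
  ],
  "delta_pos": [
    [0.8,-3.5,2],
    [1.6,-7,4],
    [2.35,-10.3,6],
    [2.35,-10.3,6],
    [2.35,-10.3,6],
    [2.35,-10.3,6],
    [2.35,-10.3,6]
  ],
  "fingers": [8.7,8.7,8.7,8.7,8.7,8.7,8.7],
  "grip_force": 30
}}

```text
clock: 0.73
ee_pos: [0.6522, -0.1024, 0.1673]
tcp_rot: [0.001, -0.0, 1.0, 0.0]
ft_force: [0.1, -0.7, 1.3]
gripper_width: 0.993
```

```bash
python3 - <<'E'
from h import *
for q in [(160,112),(145,215),(150,160)]: print("wrench",np.round(atz("wrist",*q,.005)*1000))
st(); snap("wrist","w1"); print(proj("wrist",[.651,-.103,.082]))
E
```

```text
wrench [790. -75.   5.]
wrench [822.  67.   5.]
wrench [807. -12.   5.]
t 0.7333 p [ 0.6522 -0.1024  0.1673] q [ 6.e-04 -3.e-04  1.e+00  0.e+00] F [ 0.1 -0.7  1.3] g 0.9933249531204967
(np.float64(250.0970300246883), np.float64(198.35506493507484))
```

View pics/w1.png

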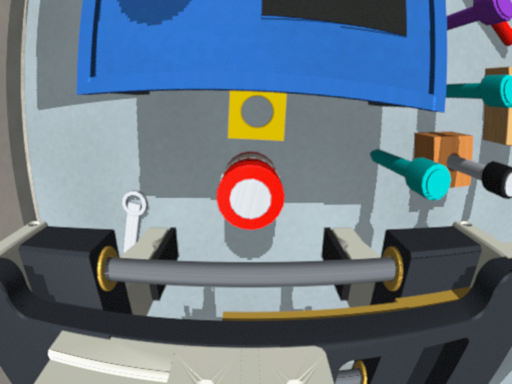

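The tin's lid is centred at about (250,195), the eye hole at (257,111), and the shelf's front edge runs from (80,94) to (445,110).

```bash
python3 - <<'E'
from h import *
P=lambda l,uv,z: print(l,np.round(atz("wrist",*uv,z)*1000,1))
P("tin",(250,194.5),.08);P("cap",(249.5,198),.085)
P("eye",(257,111),.028)
for q in [(229,91),(287,94),(285,140),(228,137)]:P("tab",q,.028)
P("shelf",(80,94),.12);P("shelf",(445,110),.12)
E
```

```text
tin [ 651.1 -105.9   80. ]
cap [ 651.5 -104.3   85. ]
eye [ 644.2 -176.5   28. ]
tab [ 671.8 -196.7   28. ]
tab [ 614.5 -194.    28. ]
tab [ 615.9 -147.5   28. ]
tab [ 673.2 -150.4   28. ]
shelf [ 780.7 -197.8  120. ]
shelf [ 495.8 -188.1  120. ]
```

{"name": "step_arm", "arguments": {
  "delta_rot": [
    [0,0,0],
    [0,0,0],
    [0,0,0],
    [0,0,0],
    [0,0,0],
    [0,0,0],
    [0,0,0],
    [0,0,0],
    [0,0,0],
    [0,0,0],
    [0,0,0],
    [0,0,0],
    [0,0,0]
  ],
  "delta_pos": [
    [0.1,-0.25,3],
    [0.1,-0.25,6],
    [0.1,-0.25,9],
    [0.1,-0.25,11.5],
    [0.1,-0.25,12.9],
    [0.1,-0.25,12.9],
    [0.1,-0.25,12.9],
    [0.1,-0.25,12.9],
    [0.1,-0.25,12.9],
    [0.1,-0.25,12.9],
    [0.1,-0.25,12.9],
    [0.1,-0.25,12.9],
    [0.1,-0.25,12.9]
  ],
  "fingers": [8.7,8.7,8.7,8.7,8.7,8.7,5,5,5,5,5,5,5],
  "grip_force": 25
}}

```text
clock: 1.87
ee_pos: [0.6516, -0.1054, 0.039]
tcp_rot: [0.001, -0.0, 1.0, 0.0]
ft_force: [0.1, 1.2, 6.8]
gripper_width: 0.68
```

{"name": "step_arm", "arguments": {
  "delta_rot": [
    [0,0,0],
    [0,0,0],
    [0,0,0],
    [0,0,0],
    [0,0,0],
    [0,0,0],
    [0,0,0],
    [0,0,0],
    [0,0,0],
    [0,0,0],
    [0,0,0],
    [0,0,0],
    [0,0,0],
    [0,0,0],
    [0,0,0],
    [0,0,0],
    [0,0,0],
    [0,0,0]
  ],
  "delta_pos": [
    [0,0,-1.5],
    [0,0,-4],
    [0,0,-7],
    [0,0,-10],
    [0,0,-13],
    [0,0,-15.5],
    [0,0,-16],
    [0.6,-2,-16],
    [1.6,-5,-16],
    [2.6,-8,-16],
    [3.6,-11,-16],
    [4.6,-14,-16],
    [5.4,-17,-16],
    [6,-18.6,-16],
    [6.25,-19.4,-16],
    [6.25,-19.4,-16],
    [6.25,-19.4,-16],
    [6.25,-19.4,-16]
  ],
  "fingers": [5,5,5,5,5,5,5,5,5,5,5,5,5,5,5,5,5,5]
}}

```text
clock: 3.37
ee_pos: [0.588, -0.2987, 0.1969]
tcp_rot: [-0.0, -0.0, 1.0, 0.0]
ft_force: [-0.1, 0.2, -2.7]
gripper_width: 0.68
```

```bash
python3 - <<'E'
from h import *
st(); snap("wrist","w2");snap("side","s2"); crop("side",250,120,430,280,"s2c",4)
E
```

```text
t 3.3667 p [ 0.588  -0.2987  0.1969] q [-4.e-04 -1.e-04  1.e+00  3.e-04] F [-0.1  0.2 -2.7] g 0.6797492662055569
```

View pics/w2.png

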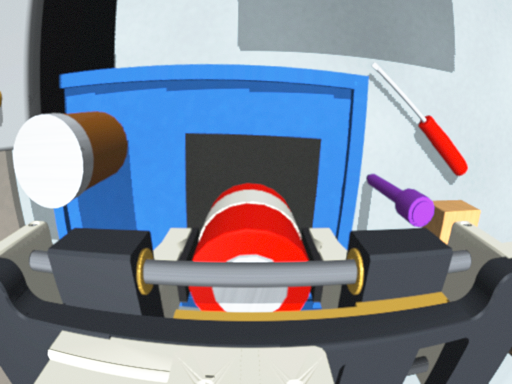

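View pics/s2c.png

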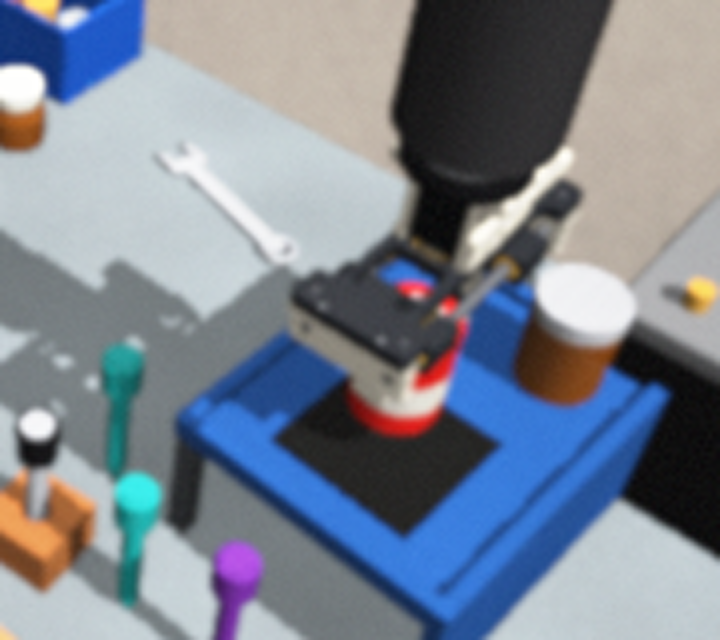

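{"name": "step_arm", "arguments": {
  "delta_rot": [
    [0,0,0],
    [0,0,0],
    [0,0,0],
    [0,0,0],
    [0,0,0],
    [0,0,0],
    [0,0,0]
  ],
  "delta_pos": [
    [0,0,1.5],
    [0,0,3],
    [0,0,3.6],
    [0,0,3.9],
    [0,0,4],
    [0,0,4.05],
    [0,0,4.1]
  ],
  "fingers": [5,5,5,5,5,5,5]
}}

```text
clock: 4.05
ee_pos: [0.5885, -0.2996, 0.1574]
tcp_rot: [0.001, -0.0, 1.0, -0.0]
ft_force: [0.1, 0.1, -2.5]
gripper_width: 0.682
```

{"name": "step_arm", "arguments": {
  "delta_rot": [
    [0,0,0],
    [0,0,0],
    [0,0,0],
    [0,0,0]
  ],
  "delta_pos": [
    [0,0,0.05],
    [0,0,0.1],
    [0,0,0.15],
    [0,0,0.15]
  ],
  "fingers": [5,5,5,5]
}}

```text
clock: 4.38
ee_pos: [0.5882, -0.2997, 0.156]
tcp_rot: [0.0, -0.0, 1.0, -0.0]
ft_force: [-1.4, 2.3, 2.7]
gripper_width: 0.683
```

Contact. I'll release gently, then rise.

{"name": "step_arm", "arguments": {
  "delta_rot": [
    [0,0,0],
    [0,0,0],
    [0,0,0],
    [0,0,0],
    [0,0,0],
    [0,0,0],
    [0,0,0],
    [0,0,0],
    [0,0,0],
    [0,0,0],
    [0,0,0],
    [0,0,0],
    [0,0,0]
  ],
  "delta_pos": [
    [0,0,0],
    [0,0,0],
    [0,0,0],
    [0,0,0],
    [0,0,0],
    [0,0,-1],
    [0,0,-3],
    [0,0,-6],
    [0,0,-9],
    [0,0,-12],
    [0,2,-13],
    [0,5,-13],
    [0,5,-13]
  ],
  "fingers": [6.5,7.2,8.7,8.7,8.7,8.7,8.7,8.7,8.7,8.7,8.7,8.7,8.7]
}}

```text
clock: 5.47
ee_pos: [0.5885, -0.2466, 0.2876]
tcp_rot: [0.002, -0.001, 1.0, 0.0]
ft_force: [0.3, -1.2, -0.4]
gripper_width: 0.994
```

```bash
python3 - <<'E'
from h import *
st(); snap("wrist","w3");snap("side","s3"); print(proj("wrist",[.589,-.299,.197]))
E
```

```text
t 5.4667 p [ 0.5885 -0.2466  0.2876] q [ 1.8e-03 -6.0e-04  1.0e+00  2.0e-04] F [ 0.3 -1.2 -0.4] g 0.9941558706182311
(np.float64(248.31585071182735), np.float64(137.45821825626115))
```

View pics/w3.png

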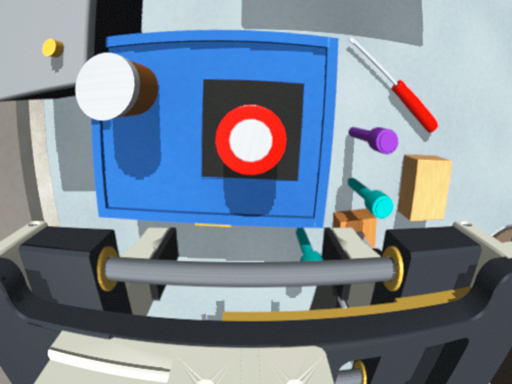

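View pics/s3.png

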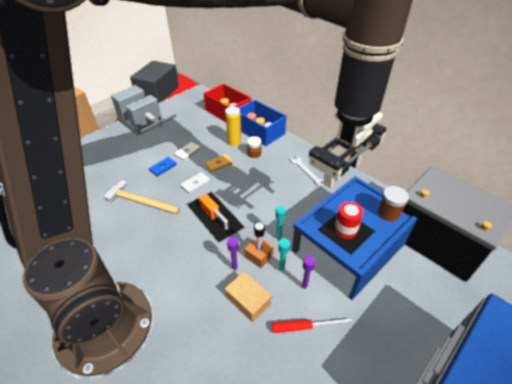

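The tin stands upright near the middle of the square, at wrist (250,140). Now the hook.

{"name": "step_arm", "arguments": {
  "delta_rot": [
    [0,0,0],
    [0,0,0],
    [0,0,0],
    [0,0,0],
    [0,0,0],
    [0,0,0],
    [0,0,0],
    [0,0,0],
    [0,0,0],
    [0,0,0],
    [0,0,0],
    [0,0,0],
    [0,0,0],
    [0,0,0],
    [0,0,0],
    [0,0,0]
  ],
  "delta_pos": [
    [0,2,0],
    [1,5,0],
    [2.5,8,0],
    [4,11,0],
    [5.5,14,0],
    [7,17,0],
    [8.5,20,1],
    [10,23,3],
    [11.5,26,5],
    [13,29,7],
    [14.5,32,9],
    [15.5,34,11],
    [15.7,34.6,11.5],
    [15.7,34.6,11.5],
    [15.7,34.6,11.5],
    [15.7,34.6,11.5]
  ],
  "fingers": [8.7,8.7,8.7,8.7,8.7,8.7,8.7,8.7,8.7,8.7,8.7,8.7,8.7,8.7,8.7,8.7]
}}

```text
clock: 6.9
ee_pos: [0.432, 0.0961, 0.1709]
tcp_rot: [0.001, 0.0, 1.0, 0.0]
ft_force: [-0.5, 0.3, 0.2]
gripper_width: 0.992
```

```bash
python3 - <<'E'
from h import *
st(); snap("wrist","w4"); print(proj("wrist",[.431,.1,.048]))
crop("wrist",170,60,330,240,"w4c",4)
E
```

```text
t 6.9 p [0.432  0.0961 0.1709] q [5.e-04 2.e-04 1.e+00 1.e-04] F [-0.5  0.3  0.2] g 0.9919142858222557
(np.float64(249.8672100259183), np.float64(191.20174922759853))
```

View pics/w4.png

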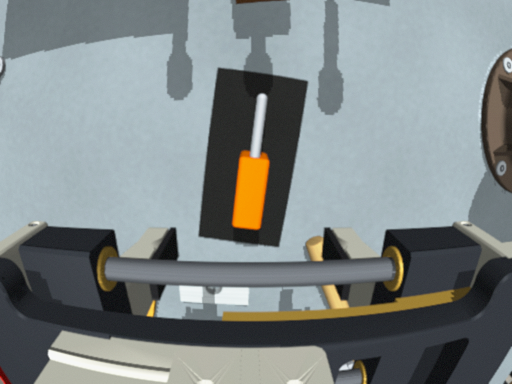

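View pics/w4c.png

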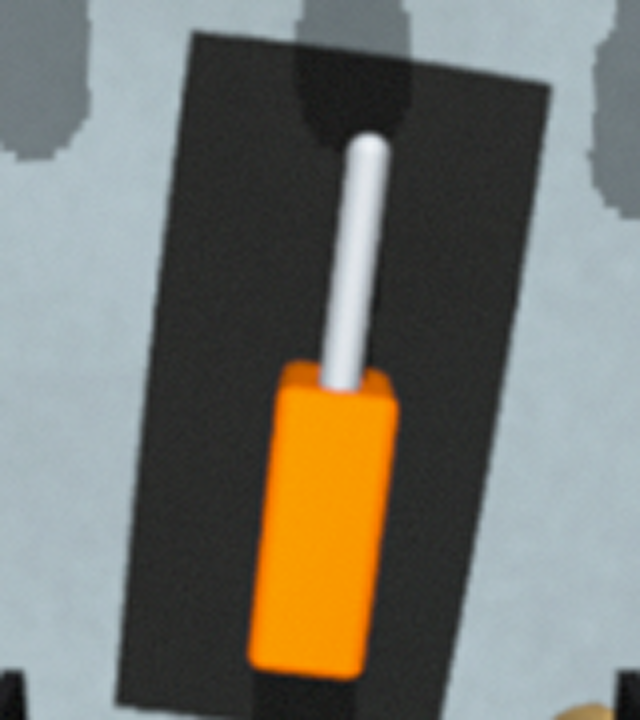

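The handle's top spans crop corners (275,390), (398,402), (362,678) and (248,665), and the bar end is at (368,150). Computing its pose.

```bash
python3 - <<'E'
from h import *
c=lambda u,v:(170+u/4,60+v/4)
Q=[atz("wrist",*c(*q),.048) for q in [(275,390),(398,402),(362,678),(248,665)]]
Q=np.array(Q)[:,:2]*1000
print(np.round(Q,1)); print("center",Q.mean(0), "len",np.linalg.norm(Q[0]-Q[3]),np.linalg.norm(Q[1]-Q[2]),"w",np.linalg.norm(Q[0]-Q[1]))
d=(Q[0]+Q[1]-Q[2]-Q[3]);print("heading deg",np.degrees(np.arctan2(d[1],d[0])))
e=atz("wrist",*c(368,137),.044)[:2]*1000; print("bar end",e)
M=[atz("wrist",*c(*q),.002)[:2]*1000 for q in [(193,32),(551,87),(440,720),(115,705)]];print(np.round(M,1),np.mean(M,0))
E
```

```text
[[441.6  66.3]
 [412.1  69.3]
 [420.1 141.1]
 [449.4 137.5]]
center [430.79709358 103.5418096 ] len 71.57987830565291 72.3108528027667 w 29.694966812729525
heading deg -96.30451274155912
bar end [419.42135813   5.74242366]
[[465.1 -25.8]
 [367.6 -11.4]
 [394.3 175.4]
 [493.7 170.6]] [430.18715855  77.18570163]
```

{"name": "step_arm", "arguments": {
  "delta_rot": [
    [0,0,0.06],
    [0,0,0.113],
    [0,0,0.113],
    [0,0,0.113],
    [0,0,0.113],
    [0,0,0.113],
    [0,0,0.113],
    [0,0,0.113],
    [0,0,0.113],
    [0,0,0.113],
    [0,0,0.113],
    [0,0,0.113],
    [0,0,0.113],
    [0,0,0.113]
  ],
  "delta_pos": [
    [0.12,0.74,1],
    [0.12,0.74,4],
    [0.12,0.74,7],
    [0.12,0.74,10],
    [0.12,0.74,13],
    [0.12,0.74,15],
    [0.12,0.74,16],
    [0.12,0.74,16],
    [0.12,0.74,16],
    [0.12,0.74,16],
    [0.12,0.74,16],
    [0.12,0.74,16],
    [0.12,0.74,16],
    [0.12,0.74,16]
  ],
  "fingers": [8.7,8.7,8.7,8.7,8.7,8.7,8.7,8.7,2,2,2,2,2,2],
  "grip_force": 50
}}

```text
clock: 8.12
ee_pos: [0.4301, 0.1041, 0.0106]
tcp_rot: [0.0, 0.056, 0.998, 0.0]
ft_force: [0.6, -0.5, 0.3]
gripper_width: 0.598
```

{"name": "step_arm", "arguments": {
  "delta_rot": [
    [0,0,0],
    [0,0,0],
    [0,0,0],
    [0,0,0],
    [0,0,0],
    [0,0,0]
  ],
  "delta_pos": [
    [0,0,0],
    [0,0,0],
    [0,0,0],
    [0,0,0],
    [0,0,0],
    [0,0,0]
  ],
  "fingers": [2,2,2,2,2,2]
}}

```text
clock: 8.62
ee_pos: [0.43, 0.1041, 0.0102]
tcp_rot: [0.0, 0.056, 0.998, 0.0]
ft_force: [0.2, 0.6, 1.0]
gripper_width: 0.339
```

Gripped (about 30 mm). Lift, carry over to the eye and check.

{"name": "step_arm", "arguments": {
  "delta_rot": [
    [0,0,0],
    [0,0,0],
    [0,0,0],
    [0,0,0],
    [0,0,-0.03],
    [0,0,-0.07],
    [0,0,-0.07],
    [0,0,-0.07],
    [0,0,-0.07],
    [0,0,-0.07],
    [0,0,-0.07],
    [0,0,-0.07],
    [0,0,-0.07],
    [0,0,-0.07],
    [0,0,-0.07],
    [0,0,-0.07],
    [0,0,-0.07]
  ],
  "delta_pos": [
    [0,0,-1.5],
    [0,0,-4],
    [0,0,-7],
    [0,0,-10],
    [-1,-0.7,-11],
    [-4,-2.7,-11],
    [-7,-4.7,-11],
    [-10,-6.8,-11],
    [-13,-8.8,-11],
    [-16,-10.8,-11],
    [-19,-12.8,-11],
    [-21.5,-14.5,-11],
    [-23,-15.5,-11],
    [-23.8,-16.1,-11],
    [-23.8,-16.1,-11],
    [-23.8,-16.1,-11],
    [-23.8,-16.1,-11]
  ],
  "fingers": [2,2,2,2,2,2,2,2,2,2,2,2,2,2,2,2,2]
}}

```text
clock: 10.03
ee_pos: [0.647, -0.0823, 0.1196]
tcp_rot: [-0.001, 0.021, 1.0, 0.0]
ft_force: [-0.7, 0.6, -1.7]
gripper_width: 0.34
```

```bash
python3 - <<'E'
from h import *
st(); snap("wrist","w5"); snap("scene","sc5")
crop("wrist",180,40,330,220,"w5c",4)
crop("scene",150,150,270,270,"sc5c",5)
E
```

```text
t 10.0333 p [ 0.647  -0.0823  0.1196] q [-6.000e-04  2.140e-02  9.998e-01  1.000e-04] F [-0.7  0.6 -1.7] g 0.33961452422663496
```

View pics/w5c.png

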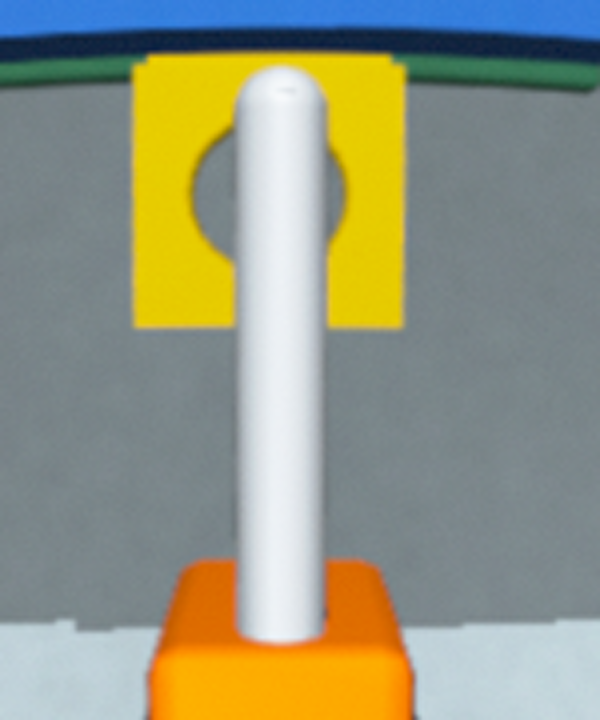

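View pics/sc5c.png

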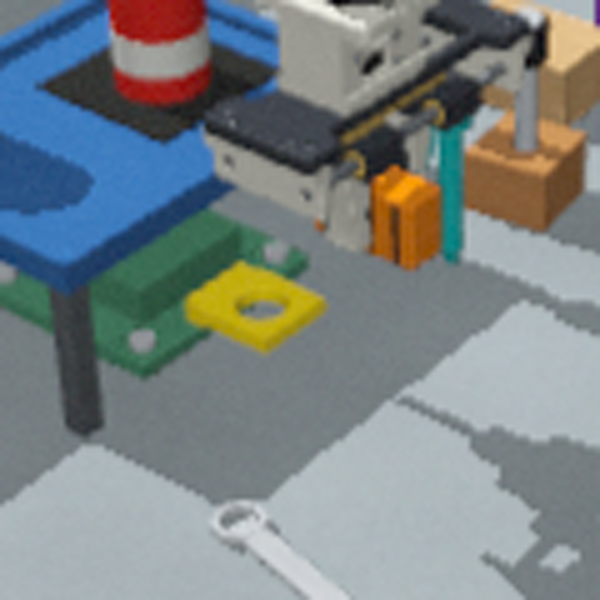

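```bash
python3 - <<'E'
from h import *
c=lambda u,v:(180+u/4,40+v/4)
print("bar end top",atz("wrist",*c(283,72),.151)*1000)
print("eye",atz("wrist",*c(268,193),.028)*1000)
for q in [(134,65),(405,68),(403,328),(134,328)]: print(np.round(atz("wrist",*c(*q),.028)*1000,1))
E
```

```text
bar end top [ 641.24792947 -181.24614984  151.        ]
eye [ 644.05203994 -176.14608405   28.        ]
[ 670.6 -205.3   28. ]
[ 614.5 -202.    28. ]
[ 617.1 -146.7   28. ]
[ 673.4 -149.2   28. ]
```

{"name": "step_arm", "arguments": {
  "delta_rot": [
    [0,0,0],
    [0,0,0],
    [0,0,0],
    [0,0,0],
    [0,0,0],
    [0,0,0],
    [0,0,0]
  ],
  "delta_pos": [
    [-0.25,0,2],
    [-0.25,0,4],
    [-0.25,0,6],
    [-0.25,0,7],
    [-0.25,0,7.5],
    [-0.25,0,7.8],
    [-0.25,0,7.8]
  ],
  "fingers": [2,2,2,2,2,2,2]
}}

```text
clock: 10.72
ee_pos: [0.6508, -0.0828, 0.0423]
tcp_rot: [0.0, 0.021, 1.0, -0.0]
ft_force: [-0.1, -0.4, -1.8]
gripper_width: 0.342
```

```bash
python3 - <<'E'
from h import *
st(); snap("scene","sc6");snap("wrist","w6")
crop("wrist",180,40,330,220,"w6c",4)
crop("scene",150,170,270,270,"sc6c",5)
E
```

```text
t 10.7167 p [ 0.6508 -0.0828  0.0423] q [ 1.000e-04  2.120e-02  9.998e-01 -1.000e-04] F [-0.1 -0.4 -1.8] g 0.34205011649636513
```

View pics/w6c.png

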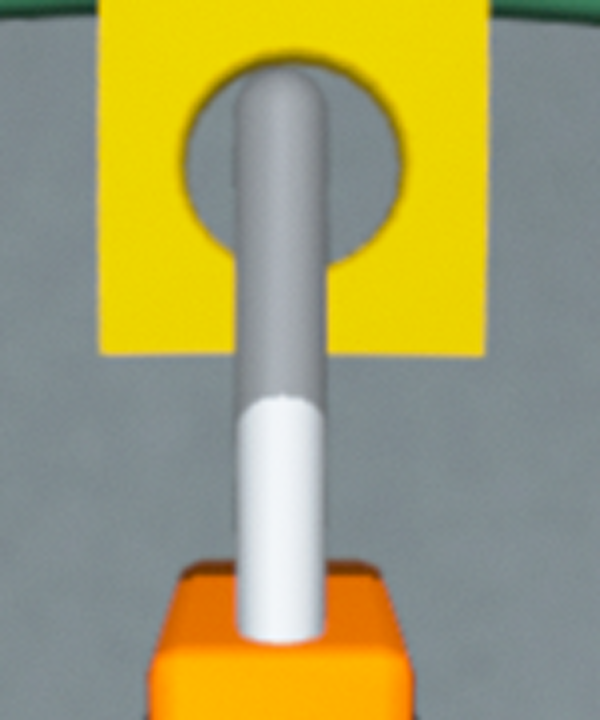

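View pics/sc6c.png

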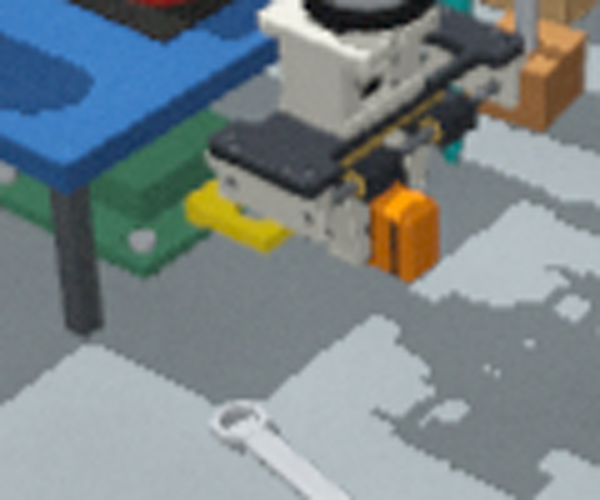

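{"name": "step_arm", "arguments": {
  "delta_rot": [
    [0,0,0],
    [0,0,0],
    [0,0,0],
    [0,0,0],
    [0,0,0]
  ],
  "delta_pos": [
    [0.2,0,0.5],
    [0.2,0,1.2],
    [0.2,0,2],
    [0.2,0,2.6],
    [0.2,0,2.6]
  ],
  "fingers": [2,2,2,2,2]
}}

```text
clock: 11.23
ee_pos: [0.6474, -0.0831, 0.0141]
tcp_rot: [-0.001, 0.022, 1.0, -0.0]
ft_force: [-0.2, 0.2, -2.3]
gripper_width: 0.341
```

```bash
python3 - <<'E'
from h import *
st(); snap("wrist","w7")
crop("wrist",180,20,330,200,"w7c",4)
E
```

```text
t 11.2333 p [ 0.6474 -0.0831  0.0141] q [-1.400e-03  2.170e-02  9.998e-01 -1.000e-04] F [-0.2  0.2 -2.3] g 0.34148727737865175
```

View pics/w7c.png

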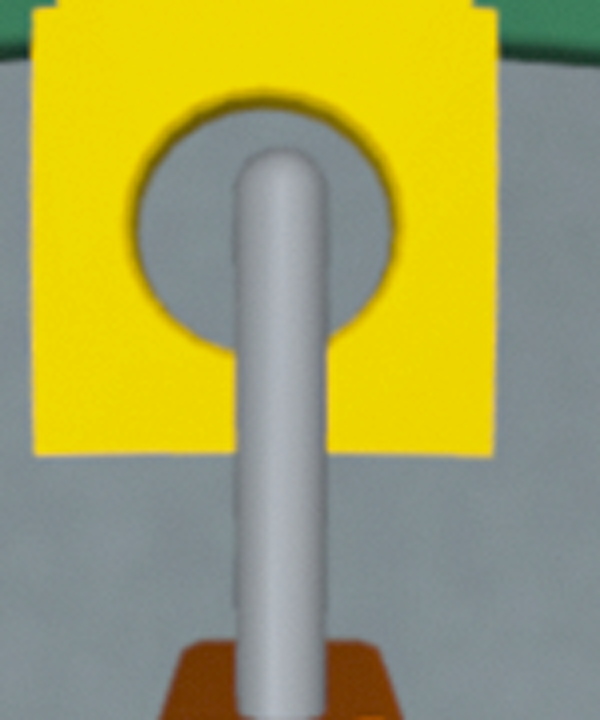

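The tine is down inside the eye. Dragging outward slowly.

{"name": "step_arm", "arguments": {
  "delta_rot": [
    [0,0,0],
    [0,0,0],
    [0,0,0],
    [0,0,0],
    [0,0,0],
    [0,0,0],
    [0,0,0],
    [0,0,0],
    [0,0,0],
    [0,0,0]
  ],
  "delta_pos": [
    [0,0.4,0],
    [0,0.8,0],
    [0,1.2,0],
    [0,1.6,0],
    [0,2.1,0],
    [0,2.7,0],
    [0,3.4,0],
    [0,4.1,0],
    [0,4.8,0],
    [0,5.5,0]
  ],
  "fingers": [2,2,2,2,2,2,2,2,2,2]
}}

```text
clock: 12.12
ee_pos: [0.6506, -0.0282, 0.0162]
tcp_rot: [-0.0, 0.021, 1.0, -0.0]
ft_force: [-0.6, -5.5, -2.2]
gripper_width: 0.335
```

```bash
python3 - <<'E'
from h import *
st(); snap("wrist","w8")
E
```

```text
t 12.1167 p [ 0.6506 -0.0282  0.0162] q [-3.000e-04  2.150e-02  9.998e-01 -4.000e-04] F [-0.6 -5.5 -2.2] g 0.33518693147505313
```

View pics/w8.png

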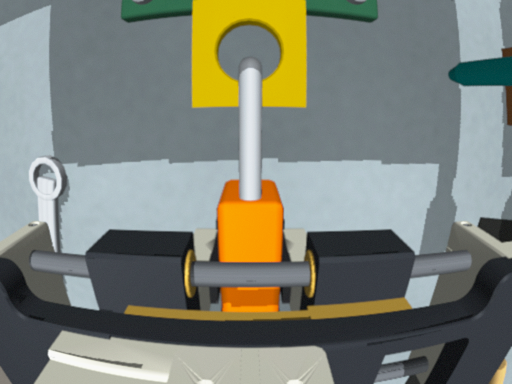

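{"name": "step_arm", "arguments": {
  "delta_rot": [
    [0,0,0],
    [0,0,0],
    [0,0,0],
    [0,0,0],
    [0,0,0],
    [0,0,0],
    [0,0,0],
    [0,0,0],
    [0,0,0],
    [0,0,0],
    [0,0,0],
    [0,0,0],
    [0,0,0],
    [0,0,0],
    [0,0,0],
    [0,0,0],
    [0,0,0],
    [0,0,0],
    [0,0,0],
    [0,0,0]
  ],
  "delta_pos": [
    [0,0.8,0],
    [0,1.7,0],
    [0,2.7,0],
    [0,3.7,0],
    [0,4.7,0],
    [0,5.7,0],
    [0,6.7,0],
    [0,7.7,0],
    [0,8.7,0],
    [0,9.7,0],
    [0,10.7,0],
    [0,11.7,0],
    [0,12.7,0],
    [0,13.7,0],
    [0,14.7,0],
    [0,15.6,0],
    [0,16.4,0],
    [0,17,0],
    [0,17.5,0],
    [0,17.8,0]
  ],
  "fingers": [2,2,2,2,2,2,2,2,2,2,2,2,2,2,2,2,2,2,2,2]
}}

```text
clock: 13.83
ee_pos: [0.6582, 0.1496, 0.0161]
tcp_rot: [-0.0, 0.021, 1.0, -0.001]
ft_force: [-0.5, -7.0, -0.8]
gripper_width: 0.34
```

```bash
python3 - <<'E'
from h import *
st(); snap("wrist","w9"); snap("side","s9")
E
```

```text
t 13.8333 p [0.6582 0.1496 0.0161] q [-4.000e-04  2.130e-02  9.998e-01 -5.000e-04] F [-0.5 -7.  -0.8] g 0.3396942607276806
```

View pics/w9.png

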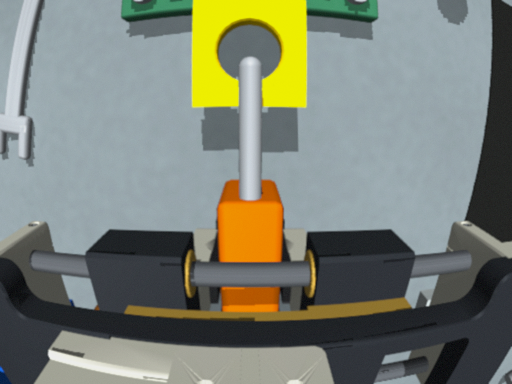

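View pics/s9.png

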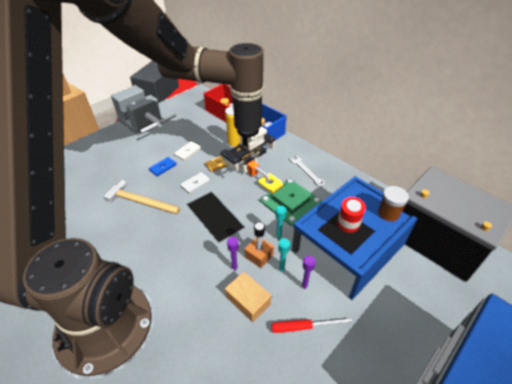

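The base is clear of the shelf. Back the tine off the rim, lift it, and carry the hook back to its mat.

{"name": "step_arm", "arguments": {
  "delta_rot": [
    [0,0,0],
    [0,0,0],
    [0,0,0],
    [0,0,0],
    [0,0,0],
    [0,0,0],
    [0,0,0.03],
    [0,0,0.07],
    [0,0,0.07],
    [0,0,0.07],
    [0,0,0.07],
    [0,0,0.07],
    [0,0,0.07],
    [0,0,0.07],
    [0,0,0.07],
    [0,0,0.07],
    [0,0,0.07],
    [0,0,0.07]
  ],
  "delta_pos": [
    [0,-0.4,0],
    [0,-0.8,0],
    [0,-0.8,-1],
    [0,-0.8,-3],
    [0,-0.8,-6],
    [0,-0.8,-9],
    [1,-0.9,-11],
    [4,-1.5,-11],
    [7.5,-2.2,-11],
    [11,-3,-11],
    [14.5,-3.8,-11],
    [18,-4.6,-11],
    [20.5,-5.1,-11],
    [22,-5.4,-11],
    [22.6,-5.55,-11],
    [22.6,-5.55,-10],
    [22.6,-5.55,-9],
    [22.6,-5.55,-9]
  ],
  "fingers": [2,2,2,2,2,2,2,2,2,2,2,2,2,2,2,2,2,2]
}}

```text
clock: 15.43
ee_pos: [0.4303, 0.1041, 0.1056]
tcp_rot: [-0.0, 0.057, 0.998, 0.0]
ft_force: [-0.9, 0.5, -1.6]
gripper_width: 0.341
```

```bash
python3 - <<'E'
from h import *
s=st(); snap("side","s10"); snap("scene","sc10")
E
```

```text
t 15.4333 p [0.4303 0.1041 0.1056] q [-2.000e-04  5.660e-02  9.984e-01  0.000e+00] F [-0.9  0.5 -1.6] g 0.3412044808025807
```

View pics/sc10.png

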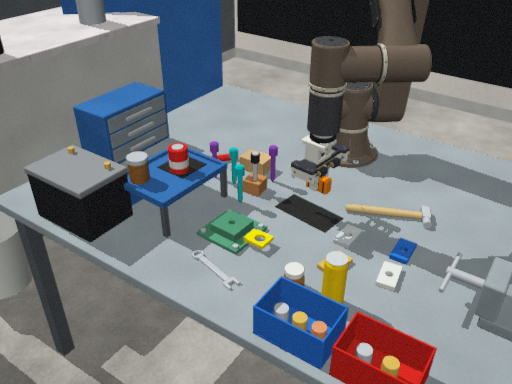

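{"name": "step_arm", "arguments": {
  "delta_rot": [
    [0,0,0],
    [0,0,0],
    [0,0,0],
    [0,0,0],
    [0,0,0],
    [0,0,0],
    [0,0,0],
    [0,0,0]
  ],
  "delta_pos": [
    [0,0,2],
    [0,0,5],
    [0,0,7.5],
    [0,0,8.8],
    [0,0,9.3],
    [0,0,9.4],
    [0,0,9.5],
    [0,0,9.55]
  ],
  "fingers": [2,2,2,2,2,2,2,2]
}}

```text
clock: 16.2
ee_pos: [0.4314, 0.1047, 0.0115]
tcp_rot: [0.001, 0.056, 0.998, 0.001]
ft_force: [-0.1, 0.2, -2.4]
gripper_width: 0.343
```

{"name": "step_arm", "arguments": {
  "delta_rot": [
    [0,0,0],
    [0,0,0],
    [0,0,0],
    [0,0,0]
  ],
  "delta_pos": [
    [0,0,0.05],
    [0,0,0.1],
    [0,0,0.12],
    [0,0,0.12]
  ],
  "fingers": [2,2,2,2]
}}

```text
clock: 16.53
ee_pos: [0.431, 0.1045, 0.0102]
tcp_rot: [0.001, 0.056, 0.998, 0.0]
ft_force: [-1.9, 0.4, 5.5]
gripper_width: 0.337
```

{"name": "step_arm", "arguments": {
  "delta_rot": [
    [0,0,0],
    [0,0,0],
    [0,0,0],
    [0,0,0],
    [0,0,0],
    [0,0,0],
    [0,0,0],
    [0,0,0],
    [0,0,-0.05],
    [0,0,-0.113],
    [0,0,-0.113],
    [0,0,-0.113],
    [0,0,-0.113],
    [0,0,-0.113],
    [0,0,-0.113],
    [0,0,-0.113],
    [0,0,-0.113],
    [0,0,-0.113]
  ],
  "delta_pos": [
    [0,0,0],
    [0,0,0],
    [0,0,0],
    [0,0,0],
    [0,0,-1],
    [0,0,-4],
    [0,0,-8],
    [0,0,-12],
    [0,0,-15],
    [-1,5,-18],
    [-2,9,-21],
    [-3,13,-24],
    [-4,17,-24],
    [-5,21,-24],
    [-6,25,-24],
    [-6.5,29,-24],
    [-6.5,30.4,-24],
    [-6.5,30.4,-24]
  ],
  "fingers": [4,6,8.7,8.7,8.7,8.7,8.7,8.7,8.7,8.7,8.7,8.7,8.7,8.7,8.7,8.7,8.7,8.7]
}}

```text
clock: 18.03
ee_pos: [0.5302, 0.4044, 0.2468]
tcp_rot: [-0.0, -0.001, 1.0, -0.001]
ft_force: [-0.5, -0.5, -0.2]
gripper_width: 0.99
```

```bash
python3 - <<'E'
from h import *
s=st(); snap("side","s11"); snap("wrist","w11"); crop("side",140,120,340,260,"s11c",4)
E
```

```text
t 18.0333 p [0.5302 0.4044 0.2468] q [-4.0e-04 -1.3e-03  1.0e+00 -7.0e-04] F [-0.5 -0.5 -0.2] g 0.9903805169680605
```

View pics/s11c.png

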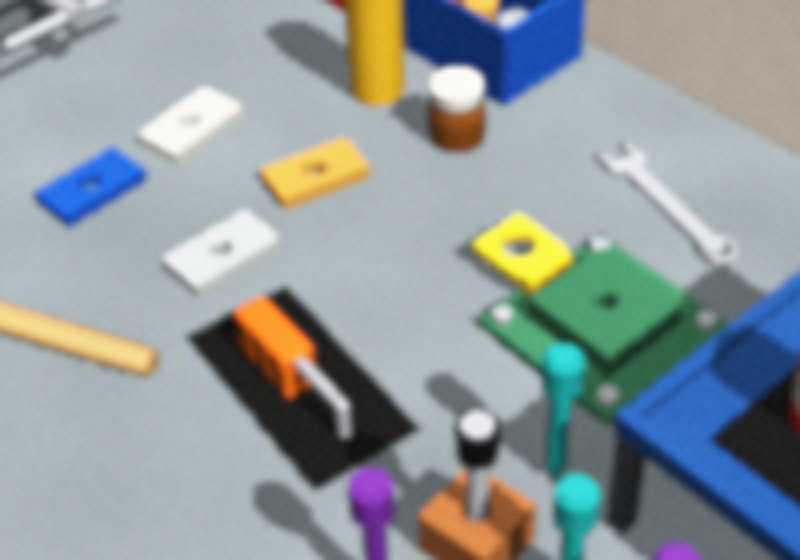

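View pics/w11.png

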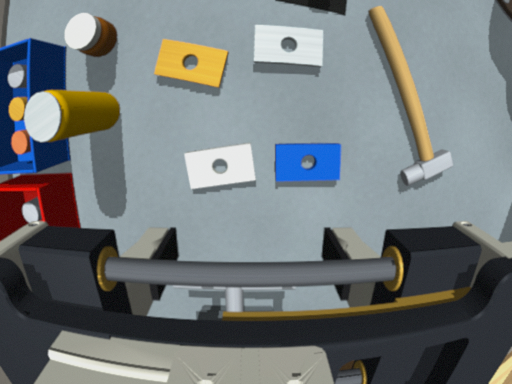

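The wrist view shows brass (191,63), grey (288,45), white (220,167) and blue (308,162), all lying flat. The hook stands on its mat.

```bash
cat >> h.py <<'E'
def plate(n,u,v,z,tol=14,fn=None,lo=None):
    """flood fill a flat top face from seed; return centre (world mm), angle deg of long side, sizes, hole centre"""
    im=cv2.GaussianBlur(load(n)["im"],(3,3),0); m=np.zeros((386,514),np.uint8)
    cv2.floodFill(im.copy(),m,(int(u),int(v)),255,(tol,)*3,(tol,)*3,4|(255<<8)|cv2.FLOODFILL_FIXED_RANGE|cv2.FLOODFILL_MASK_ONLY)
    m=m[1:-1,1:-1]; m=cv2.morphologyEx(m,cv2.MORPH_OPEN,np.ones((3,3),np.uint8))
    cs,h=cv2.findContours(m,cv2.RETR_CCOMP,cv2.CHAIN_APPROX_NONE)
    k=max([i for i in range(len(cs)) if h[0][i][3]<0],key=lambda i:cv2.contourArea(cs[i]))
    W=np.array([atz(n,*p[0],z)[:2]*1000 for p in cs[k]],np.float32)
    (c,wh,a)=cv2.minAreaRect(W)
    if wh[0]<wh[1]: a+=90; wh=wh[::-1]
    a=(a+90)%180-90
    hs=[cs[i] for i in range(len(cs)) if h[0][i][3]==k and len(cs[i])>8]
    H=None
    if hs:
        hc=max(hs,key=cv2.contourArea); (ec)=cv2.minEnclosingCircle(hc)
        e=cv2.fitEllipse(hc); H=(np.round(atz(n,*e[0],z)[:2]*1000,1),np.round(e[0],1),np.round(e[1],1))
    if fn:
        o=cv2.cvtColor(load(n)["im"],cv2.COLOR_RGB2BGR); cv2.drawContours(o,cs,-1,(255,0,255),1); cv2.imwrite(f"pics/{fn}.png",o)
    print("rect c",np.round(c,1),"size",np.round(wh,1),"ang",round(a,2),"hole",H); return c,a,H
E
python3 - <<'E'
from h import *
print(r.sense()["joint_pos"].round(2) if hasattr(r.sense()["joint_pos"],'round') else r.sense()["joint_pos"])
for l,s in dict(brass=(175,60),grey=(270,45),white=(205,167),blue=(290,162)).items():
    print(l,end=" "); plate("wrist",*s,.014,tol=25)
E
```

```text
[ 0.94  0.33  0.02 -0.   -1.26 -0.94]
brass rect c [606.8 260.7] size [88.1 48. ] ang -14.14 hole (array([606.8, 260.2]), array([189.6,  61.3]), array([17.9, 18.6]))
grey rect c [477.5 237.4] size [88.8 48.6] ang -1.89 hole (array([477.7, 237.5]), array([288.6,  43.9]), array([17.7, 19.4]))
white rect c [569. 402.] size [89.2 49. ] ang 7.97 hole (array([568.9, 401.3]), array([219.4, 165.6]), array([17.3, 18.2]))
blue rect c [448.8 396.5] size [87.8 48.3] ang 1.29 hole (array([448.6, 395.5]), array([308.4, 161.7]), array([17.4, 18. ]))
```

Blue first. Turn the tool a quarter so the jaws close across its 50 mm side, and hover.

{"name": "step_arm", "arguments": {
  "delta_rot": [
    [0,0,-0.12],
    [0,0,-0.24],
    [0,0,-0.36],
    [0,0,-0.48],
    [0,0,-0.6],
    [0,0,-0.72],
    [0,0,-0.84],
    [0,0,-0.96],
    [0,0,-1.08],
    [0,0,-1.2],
    [0,0,-1.32],
    [0,0,-1.44],
    [0,0,-1.54],
    [0,0,-1.593],
    [0,0,-1.593],
    [0,0,-1.593],
    [0,0,-1.593]
  ],
  "delta_pos": [
    [1,0,0],
    [2,-0.2,0],
    [3,-0.4,1],
    [4,-0.5,2],
    [5,-0.6,3],
    [6,-0.7,4],
    [7,-0.8,5],
    [8,-0.9,6],
    [8.15,-0.9,7],
    [8.15,-0.9,7.7],
    [8.15,-0.9,7.7],
    [8.15,-0.9,7.7],
    [8.15,-0.9,7.7],
    [8.15,-0.9,7.7],
    [8.15,-0.9,7.7],
    [8.15,-0.9,7.7],
    [8.15,-0.9,7.7]
  ],
  "fingers": [8.7,8.7,8.7,8.7,8.7,8.7,8.7,8.7,8.7,8.7,8.7,8.7,8.7,8.7,8.7,8.7,8.7]
}}

```text
clock: 19.55
ee_pos: [0.4478, 0.3892, 0.1727]
tcp_rot: [-0.0, 0.714, -0.7, -0.0]
ft_force: [0.1, 0.1, -0.0]
gripper_width: 0.989
```

```bash
python3 - <<'E'
from h import *
s=st(); print(np.round(s["joint_pos"],2)); snap("wrist","w12"); u=proj("wrist",[.449,.3955,.014]);print(u)
plate("wrist",u[0]-25,u[1],.014,tol=25,fn="w12m")
E
```

```text
t 19.55 p [0.4478 0.3892 0.1727] q [-2.000e-04  7.140e-01 -7.001e-01 -1.000e-04] F [ 0.1  0.1 -0. ] g 0.9894145270541272
[ 1.04  0.27 -0.25 -0.   -1.05  0.55]
(np.float64(243.8460895438166), np.float64(176.49938737632732))
rect c [450.7 426.7] size [85.   9.5] ang 0.25 hole None
```

View pics/w12m.png

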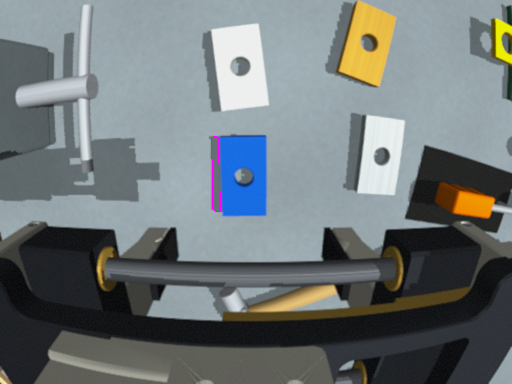

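```bash
python3 - <<'E'
from h import *
plate("wrist",243,195,.014,tol=30,fn="w12m2"); s=r.sense();q=s["tcp_rot"];print(R.from_quat([q[1],q[2],q[3],q[0]]).as_matrix().round(4))
E
```

```text
rect c [448.9 396.4] size [88.  48.3] ang 1.76 hole (array([448.6, 395.8]), array([243.6, 176.8]), array([20.9, 21.9]))
[[ 2.020e-02 -9.998e-01  1.000e-04]
 [-9.998e-01 -2.020e-02  2.000e-04]
 [-2.000e-04 -2.000e-04 -1.000e+00]]
```

```bash
cat >> h.py <<'E'
def go(x,y,z,ang=None):
    """print tool delta (cm) and rz from measured pose to world target mm; ang = tool-y axis angle-180 (deg)"""
    s=r.sense();q=s["tcp_rot"];M=R.from_quat([q[1],q[2],q[3],q[0]]).as_matrix()
    d=M.T@(np.array([x,y,z])/1000-np.array(s["ee_pos"]))*100
    yaw=np.degrees(np.arctan2(-M[1,1],-M[0,1]))
    rz=0 if ang is None else -np.radians(((ang-yaw)+180)%360-180)
    print("delta cm",np.round(d,2),"rz",round(rz,3),"yaw now",round(yaw,2))
E
python3 - <<'E'
from h import *
go(448.6,395.8,4,1.6)
E
```

```text
delta cm [-0.64 -0.09 16.86] rz -0.008 yaw now 1.16
```

{"name": "step_arm", "arguments": {
  "delta_rot": [
    [0,0,-0.008],
    [0,0,-0.008],
    [0,0,-0.008],
    [0,0,-0.008],
    [0,0,-0.008],
    [0,0,-0.008],
    [0,0,-0.008],
    [0,0,-0.008],
    [0,0,-0.008]
  ],
  "delta_pos": [
    [-0.3,0,2],
    [-0.5,-0.05,5],
    [-0.6,-0.1,8],
    [-0.6,-0.1,11],
    [-0.6,-0.1,14],
    [-0.6,-0.1,15.5],
    [-0.6,-0.1,16.3],
    [-0.6,-0.1,16.6],
    [-0.6,-0.1,16.6]
  ],
  "fingers": [8.7,8.7,8.7,8.7,8.7,8.7,8.7,8.7,8.7],
  "grip_force": 20
}}

```text
clock: 20.35
ee_pos: [0.4488, 0.3959, 0.0063]
tcp_rot: [0.0, 0.718, -0.696, 0.0]
ft_force: [0.2, -1.0, 0.3]
gripper_width: 0.99
```

{"name": "step_arm", "arguments": {
  "delta_rot": [
    [0,0,0],
    [0,0,0],
    [0,0,0],
    [0,0,0],
    [0,0,0],
    [0,0,0],
    [0,0,0],
    [0,0,0],
    [0,0,0]
  ],
  "delta_pos": [
    [0,0,0.25],
    [0,0,0.25],
    [0,0,0.25],
    [0,0,0.25],
    [0,0,0.25],
    [0,0,0.25],
    [0,0,0.25],
    [0,0,0.25],
    [0,0,0.25]
  ],
  "fingers": [8.7,4,4,4,4,4,4,4,4]
}}

```text
clock: 21.1
ee_pos: [0.4487, 0.396, 0.004]
tcp_rot: [-0.0, 0.718, -0.696, 0.0]
ft_force: [-0.7, 0.6, 2.0]
gripper_width: 0.569
```

```bash
python3 - <<'E'
from h import *
go(560,-50,220,-2.5)
E
```

```text
delta cm [ 44.91  -9.77 -21.6 ] rz 0.074 yaw now 1.74
```

{"name": "step_arm", "arguments": {
  "delta_rot": [
    [0,0,0],
    [0,0,0],
    [0,0,0],
    [0,0,0],
    [0,0,0],
    [0,0,0.04],
    [0,0,0.074],
    [0,0,0.074],
    [0,0,0.074],
    [0,0,0.074],
    [0,0,0.074],
    [0,0,0.074],
    [0,0,0.074],
    [0,0,0.074],
    [0,0,0.074],
    [0,0,0.074],
    [0,0,0.074],
    [0,0,0.074],
    [0,0,0.074],
    [0,0,0.074]
  ],
  "delta_pos": [
    [0,0,-1.5],
    [0,0,-4],
    [0,0,-8],
    [0,0,-12],
    [0,0,-16],
    [2,-0.4,-19],
    [5,-1,-21.6],
    [9,-2,-21.6],
    [13,-3,-21.6],
    [17,-4,-21.6],
    [21,-5,-21.6],
    [25,-6,-21.6],
    [29,-7,-21.6],
    [33,-8,-21.6],
    [37,-9,-21.6],
    [41,-9.7,-21.6],
    [43.5,-9.8,-21.6],
    [44.9,-9.8,-21.6],
    [44.9,-9.8,-21.6],
    [44.9,-9.8,-21.6]
  ],
  "fingers": [4,4,4,4,4,4,4,4,4,4,4,4,4,4,4,4,4,4,4,4]
}}

```text
clock: 22.77
ee_pos: [0.5597, -0.0508, 0.2193]
tcp_rot: [-0.0, -0.691, 0.723, 0.0]
ft_force: [-0.1, 0.5, -1.2]
gripper_width: 0.568
```

```bash
python3 - <<'E'
from h import *
s=st(); print(np.round(s["joint_pos"],2)); snap("wrist","w13")
E
```

```text
t 22.7667 p [ 0.5597 -0.0508  0.2193] q [-4.000e-04 -6.907e-01  7.232e-01  4.000e-04] F [-0.1  0.5 -1.2] g 0.5678151960876182
[ 0.26  0.18 -0.25 -0.   -1.14  1.27]
```

View pics/w13.png

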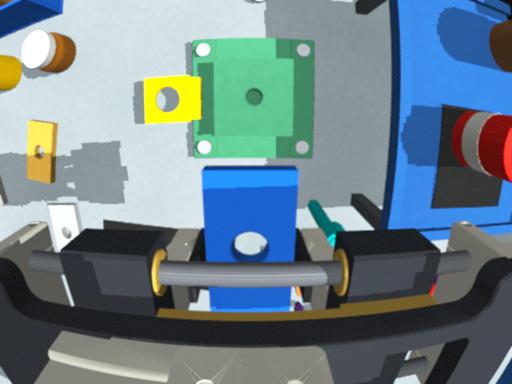

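```bash
python3 - <<'E'
from h import *
crop("wrist",180,30,330,170,"w13c",4)
crop("wrist",195,160,305,265,"w13d",5)
E
```

```text
(no output)
```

View pics/w13c.png

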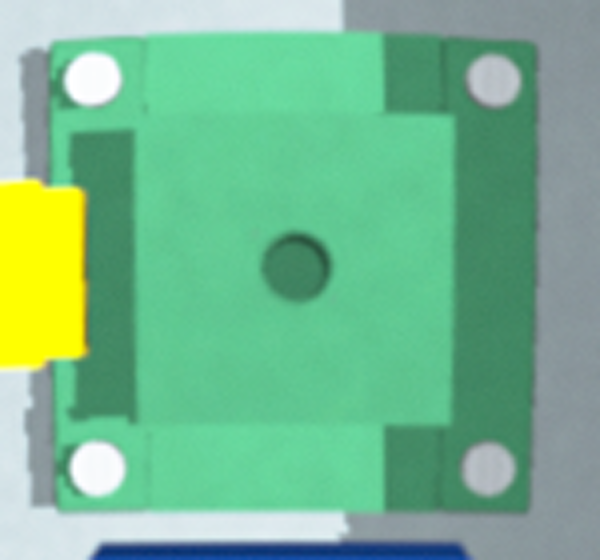

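View pics/w13d.png

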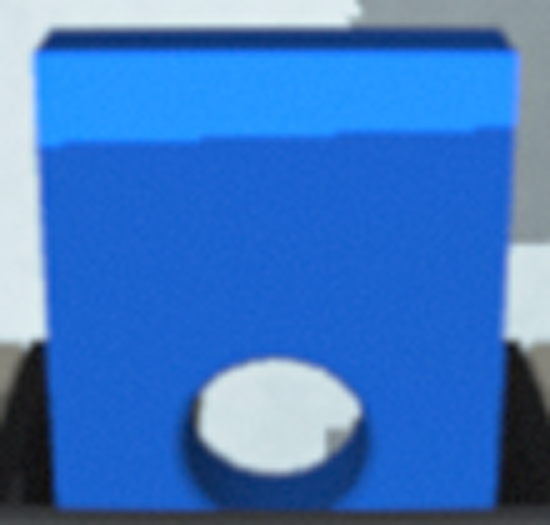

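```bash
python3 - <<'E'
from h import *
c=lambda u,v:(180+u/4,30+v/4); d=lambda u,v:(195+u/5,160+v/5)
b=atz("wrist",*c(296.5,267),.037)*1000;print("bore",b)
Q=np.array([atz("wrist",*c(*q),.037)[:2]*1000 for q in [(137,113),(455,114),(452,426),(137,423)]]);print(Q.round(1),Q.mean(0))
v=(Q[0]+Q[1]-Q[2]-Q[3]);print("ang",np.degrees(np.arctan2(v[1],v[0])));v=(Q[0]+Q[3]-Q[2]-Q[1]);print("ang",np.degrees(np.arctan2(v[1],v[0]))-90)
print("eye",atz("wrist",167,99,.028)*1000)
p=load("wrist")["p"];z=p[2]+.010
for q in [(38,50),(517,50)]: print("front corners rel TCP",(atz("wrist",*d(*q),z)-p)*1000)
print("hole rel",(atz("wrist",*d(280,435),z)-p)*1000)
E
```

```text
bore [647.88058344 -60.20858396  37.        ]
[[ 695.3  -17.4]
 [ 691.2 -107.1]
 [ 600.6 -103. ]
 [ 605.5  -12.4]] [648.17146733 -59.9783944 ]
ang -2.8982498416276528
ang -2.8821345391585993
eye [653.2854901  42.8474753  28.       ]
front corners rel TCP [45.6481553  21.82308817 10.        ]
front corners rel TCP [ 43.34390465 -27.49032869  10.        ]
hole rel [ 0.75029961 -1.08827404 10.        ]
```

Bore at (648,-60), boss square on with it at −2.9°. I'll go over it and lower.

```bash
python3 - <<'E'
from h import *
go(647.9,-59.2,60,-2.9)
E
```

```text
delta cm [ 0.53 -8.84 15.94] rz 0.006 yaw now -2.56
```

{"name": "step_arm", "arguments": {
  "delta_rot": [
    [0,0,0.006],
    [0,0,0.006],
    [0,0,0.006],
    [0,0,0.006],
    [0,0,0.006],
    [0,0,0.006],
    [0,0,0.006],
    [0,0,0.006],
    [0,0,0.006],
    [0,0,0.006]
  ],
  "delta_pos": [
    [0.2,-3,2],
    [0.4,-6,4],
    [0.53,-8,7],
    [0.53,-8.84,10],
    [0.53,-8.84,13],
    [0.53,-8.84,15],
    [0.53,-8.84,15.9],
    [0.53,-8.84,15.9],
    [0.53,-8.84,15.9],
    [0.53,-8.84,15.9]
  ],
  "fingers": [4,4,4,4,4,4,4,4,4,4]
}}

```text
clock: 23.65
ee_pos: [0.6496, -0.0585, 0.0628]
tcp_rot: [0.001, -0.69, 0.724, -0.001]
ft_force: [0.4, -1.1, -0.5]
gripper_width: 0.569
```

```bash
python3 - <<'E'
from h import *
st();go(647.9,-59.2,43,-2.9)
E
```

```text
t 23.65 p [ 0.6496 -0.0585  0.0628] q [ 0.0011 -0.6897  0.7241 -0.0009] F [ 0.4 -1.1 -0.5] g 0.5690752617583109
delta cm [0.08 0.17 1.98] rz 0.002 yaw now -2.79
```

{"name": "step_arm", "arguments": {
  "delta_rot": [
    [0,0,0],
    [0,0,0]
  ],
  "delta_pos": [
    [0,0,0],
    [0,0,0]
  ],
  "fingers": [4,4]
}}

```text
clock: 23.82
ee_pos: [0.6492, -0.0589, 0.0627]
tcp_rot: [0.001, -0.689, 0.724, -0.001]
ft_force: [-0.0, 0.8, -0.9]
gripper_width: 0.567
```

{"name": "step_arm", "arguments": {
  "delta_rot": [
    [0,0,0],
    [0,0,0]
  ],
  "delta_pos": [
    [0,0,0],
    [0,0,0]
  ],
  "fingers": [4,4]
}}

```text
clock: 23.98
ee_pos: [0.6486, -0.0591, 0.0617]
tcp_rot: [0.001, -0.689, 0.725, -0.0]
ft_force: [-0.2, -0.1, -1.6]
gripper_width: 0.568
```

{"name": "step_arm", "arguments": {
  "delta_rot": [
    [0,0,0],
    [0,0,0]
  ],
  "delta_pos": [
    [0,0,0],
    [0,0,0]
  ],
  "fingers": [4,4]
}}

```text
clock: 24.15
ee_pos: [0.6483, -0.0592, 0.0611]
tcp_rot: [0.0, -0.689, 0.725, -0.0]
ft_force: [0.2, -0.2, -1.9]
gripper_width: 0.568
```

The arm settles slowly towards its command, so I'll give it settling rows at precise moments.

{"name": "step_arm", "arguments": {
  "delta_rot": [
    [0,0,0],
    [0,0,0],
    [0,0,0],
    [0,0,0],
    [0,0,0],
    [0,0,0],
    [0,0,0],
    [0,0,0],
    [0,0,0],
    [0,0,0],
    [0,0,0],
    [0,0,0],
    [0,0,0]
  ],
  "delta_pos": [
    [0,0,0.4],
    [0,0,0.8],
    [0,0,1.2],
    [0,0,1.5],
    [0,0,1.7],
    [0,0,1.75],
    [0,0,1.75],
    [0,0,1.75],
    [0,0,1.75],
    [0,0,1.75],
    [0,0,1.75],
    [0,0,1.75],
    [0,0,1.75]
  ],
  "fingers": [4,4,4,4,4,4,4,4,4,4,4,4,4]
}}

```text
clock: 25.23
ee_pos: [0.6483, -0.0591, 0.0435]
tcp_rot: [0.0, -0.689, 0.724, -0.0]
ft_force: [-0.5, -0.2, -0.5]
gripper_width: 0.565
```

{"name": "step_arm", "arguments": {
  "delta_rot": [
    [0,0,0],
    [0,0,0],
    [0,0,0],
    [0,0,0],
    [0,0,0]
  ],
  "delta_pos": [
    [0,0,0.05],
    [0,0,0.1],
    [0,0,0.15],
    [0,0,0.2],
    [0,0,0.2]
  ],
  "fingers": [4,4,4,4,4]
}}

```text
clock: 25.65
ee_pos: [0.6482, -0.0591, 0.0412]
tcp_rot: [-0.0, -0.689, 0.724, 0.0]
ft_force: [0.4, 0.5, -1.7]
gripper_width: 0.569
```

{"name": "step_arm", "arguments": {
  "delta_rot": [
    [0,0,0],
    [0,0,0],
    [0,0,0],
    [0,0,0]
  ],
  "delta_pos": [
    [0,0,0.03],
    [0,0,0.06],
    [0,0,0.06],
    [0,0,0.06]
  ],
  "fingers": [4,4,4,4]
}}

```text
clock: 25.98
ee_pos: [0.6483, -0.0592, 0.041]
tcp_rot: [0.0, -0.689, 0.724, -0.0]
ft_force: [-3.1, 0.8, 2.9]
gripper_width: 0.567
```

{"name": "step_arm", "arguments": {
  "delta_rot": [
    [0,0,0],
    [0,0,0],
    [0,0,0],
    [0,0,0],
    [0,0,0],
    [0,0,0],
    [0,0,0],
    [0,0,0],
    [0,0,0],
    [0,0,0],
    [0,0,0],
    [0,0,0],
    [0,0,0]
  ],
  "delta_pos": [
    [0,0,0],
    [0,0,0],
    [0,0,0],
    [0,0,-0.5],
    [0,0,-2],
    [0,0,-5],
    [0,0,-8],
    [0,0,-11],
    [0,0,-14],
    [0,0,-16.6],
    [0,0,-16.6],
    [0,0,-16.6],
    [0,0,-16.6]
  ],
  "fingers": [5.5,7,8.7,8.7,8.7,8.7,8.7,8.7,8.7,8.7,8.7,8.7,8.7]
}}

```text
clock: 27.07
ee_pos: [0.6479, -0.0591, 0.2067]
tcp_rot: [0.0, -0.689, 0.725, 0.0]
ft_force: [-0.4, -0.3, -0.3]
gripper_width: 0.992
```

```bash
python3 - <<'E'
from h import *
st(); snap("wrist","w14"); crop("wrist",180,100,330,250,"w14c",4)
E
```

```text
t 27.0667 p [ 0.6479 -0.0591  0.2067] q [ 1.000e-04 -6.892e-01  7.246e-01  2.000e-04] F [-0.4 -0.3 -0.3] g 0.9919271011004887
```

View pics/w14c.png

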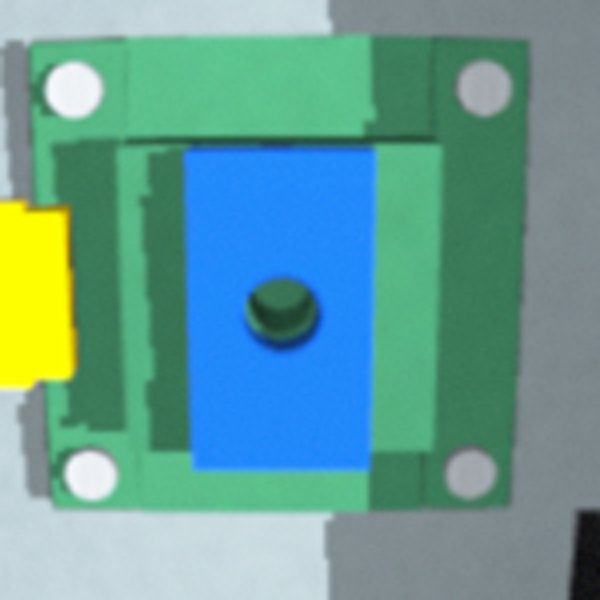

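```bash
python3 - <<'E'
from h import *
crop("wrist",230,155,270,195,"w14d",15)
plate("wrist",240,145,.051,tol=40)
c=lambda u,v:(180+u/4,100+v/4)
Q=np.array([atz("wrist",*c(*q),.037)[:2]*1000 for q in [(118,143),(442,143),(434,452),(127,452)]]);print(Q.round(1),Q.mean(0))
E
```

```text
rect c [647.4 -59.4] size [89.1 50. ] ang -2.91 hole (array([648.2, -59.9]), array([250.2, 178. ]), array([20.1, 20.8]))
[[ 695.5  -17.1]
 [ 691.  -106.8]
 [ 600.1 -102.9]
 [ 604.8  -12.1]] [647.8477525  -59.72365564]
```

View pics/w14d.png

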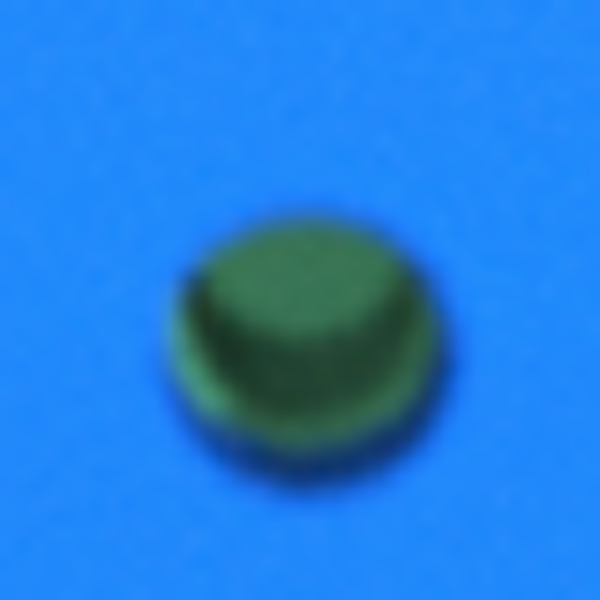

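The first plate is on the bore within about 0.5 mm. Brass is next.

```bash
python3 - <<'E'
from h import *
go(606.8,260.2,170,-14.1)
E
```

```text
delta cm [-31.69   5.67   3.6 ] rz 0.196 yaw now -2.86
```

{"name": "step_arm", "arguments": {
  "delta_rot": [
    [0,0,0.1],
    [0,0,0.196],
    [0,0,0.196],
    [0,0,0.196],
    [0,0,0.196],
    [0,0,0.196],
    [0,0,0.196],
    [0,0,0.196],
    [0,0,0.196],
    [0,0,0.196],
    [0,0,0.196],
    [0,0,0.196],
    [0,0,0.196],
    [0,0,0.196],
    [0,0,0.196]
  ],
  "delta_pos": [
    [-2,0.5,0],
    [-6,1.2,0],
    [-10,2,0],
    [-14,2.8,0],
    [-18,3.5,1],
    [-22,4.2,2],
    [-26,5,3],
    [-29,5.4,3.6],
    [-31.7,5.65,3.6],
    [-31.7,5.65,3.6],
    [-31.7,5.65,3.6],
    [-31.7,5.65,3.6],
    [-31.7,5.65,3.6],
    [-31.7,5.65,3.6],
    [-31.7,5.65,3.6]
  ],
  "fingers": [8.7,8.7,8.7,8.7,8.7,8.7,8.7,8.7,8.7,8.7,8.7,8.7,8.7,8.7,8.7]
}}

```text
clock: 28.37
ee_pos: [0.6078, 0.2592, 0.1709]
tcp_rot: [0.0, -0.615, 0.789, 0.0]
ft_force: [-0.1, 0.4, -0.2]
gripper_width: 0.991
```

```bash
python3 - <<'E'
from h import *
st(); snap("wrist","w15"); u=proj("wrist",[.6068,.2602,.014]);print(u)
c,a,H=plate("wrist",u[0],u[1]-20,.014,tol=40,fn="w15m")
go(*H[0],4,a)
E
```

```text
t 28.3667 p [0.6078 0.2592 0.1709] q [ 1.000e-04 -6.146e-01  7.889e-01  0.000e+00] F [-0.1  0.4 -0.2] g 0.990746961141704
(np.float64(248.66160228530765), np.float64(179.21215843440217))
rect c [607.  260.9] size [88.6 49.3] ang -14.44 hole (array([607. , 260.2]), array([248.6, 179. ]), array([20.5, 21.2]))
delta cm [-0.05  0.1  16.7 ] rz 0.005 yaw now -14.15
```

View pics/w15m.png

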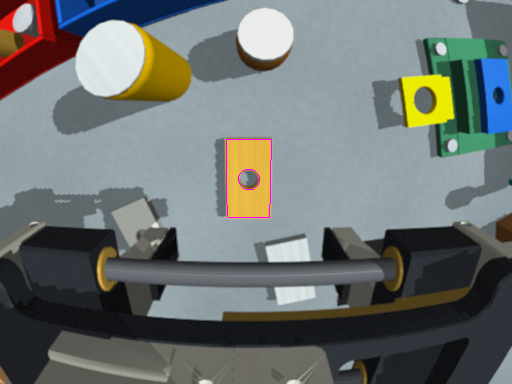

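{"name": "step_arm", "arguments": {
  "delta_rot": [
    [0,0,0.005],
    [0,0,0.005],
    [0,0,0.005],
    [0,0,0.005],
    [0,0,0.005],
    [0,0,0.005],
    [0,0,0.005],
    [0,0,0.005],
    [0,0,0.005],
    [0,0,0.005],
    [0,0,0.005],
    [0,0,0.005],
    [0,0,0.005],
    [0,0,0.005],
    [0,0,0.005],
    [0,0,0.005],
    [0,0,0.005],
    [0,0,0.005],
    [0,0,0.005],
    [0,0,0.005]
  ],
  "delta_pos": [
    [0,0,2],
    [0,0,5],
    [0,0.05,8],
    [0,0.05,11],
    [0,0.05,14],
    [0,0.05,15.5],
    [0,0.05,16.3],
    [0,0.05,16.5],
    [0,0.05,16.6],
    [0,0.05,16.6],
    [0,0.05,16.6],
    [0,0.05,16.6],
    [0,0.05,16.6],
    [0,0.05,16.6],
    [0,0.05,16.6],
    [0,0.05,16.6],
    [0,0.05,16.6],
    [0,0.05,16.6],
    [0,0.05,16.6],
    [0,0.05,16.6]
  ],
  "fingers": [8.7,8.7,8.7,8.7,8.7,8.7,8.7,8.7,8.7,8.7,4,4,4,4,4,4,4,4,4,4]
}}

```text
clock: 30.08
ee_pos: [0.6072, 0.2605, 0.0049]
tcp_rot: [0.0, -0.613, 0.79, -0.0]
ft_force: [-0.7, 0.1, 2.3]
gripper_width: 0.568
```

```bash
python3 - <<'E'
from h import *
st(); go(648,-59.2,200,-2.9)
E
```

```text
t 30.0833 p [0.6072 0.2605 0.0049] q [ 1.000e-04 -6.131e-01  7.900e-01 -0.000e+00] F [-0.7  0.1  2.3] g 0.5684714176503056
delta cm [ 29.95 -11.89 -19.51] rz -0.2 yaw now -14.36
```

{"name": "step_arm", "arguments": {
  "delta_rot": [
    [0,0,0],
    [0,0,0],
    [0,0,0],
    [0,0,-0.1],
    [0,0,-0.2],
    [0,0,-0.2],
    [0,0,-0.2],
    [0,0,-0.2],
    [0,0,-0.2],
    [0,0,-0.2],
    [0,0,-0.2],
    [0,0,-0.2],
    [0,0,-0.2],
    [0,0,-0.2],
    [0,0,-0.2],
    [0,0,-0.2],
    [0,0,-0.2],
    [0,0,-0.2],
    [0,0,-0.2],
    [0,0,-0.2]
  ],
  "delta_pos": [
    [0,0,-1.5],
    [0,0,-4],
    [0,0,-8],
    [1,-0.4,-12],
    [4,-1.6,-13],
    [8,-3.2,-13],
    [12,-4.8,-13],
    [16,-6.3,-13],
    [20,-7.9,-13],
    [24,-9.5,-13],
    [27.5,-10.9,-13],
    [29.95,-11.9,-13],
    [29.95,-11.9,-12],
    [29.95,-11.9,-9.5],
    [29.95,-11.9,-8],
    [29.95,-11.9,-7],
    [29.95,-11.9,-7],
    [29.95,-11.9,-7],
    [29.95,-11.9,-7],
    [29.95,-11.9,-7]
  ],
  "fingers": [4,4,4,4,4,4,4,4,4,4,4,4,4,4,4,4,4,4,4,4]
}}

```text
clock: 31.75
ee_pos: [0.6489, -0.0589, 0.076]
tcp_rot: [0.001, -0.689, 0.725, -0.001]
ft_force: [1.3, -0.1, -1.4]
gripper_width: 0.568
```

{"name": "step_arm", "arguments": {
  "delta_rot": [
    [0,0,0],
    [0,0,0],
    [0,0,0],
    [0,0,0],
    [0,0,0]
  ],
  "delta_pos": [
    [0,0,0],
    [0,0,0],
    [0,0,0],
    [0,0,0],
    [0,0,0]
  ],
  "fingers": [4,4,4,4,4]
}}

```text
clock: 32.17
ee_pos: [0.6481, -0.0592, 0.0749]
tcp_rot: [0.0, -0.689, 0.725, -0.0]
ft_force: [0.1, 0.2, -1.3]
gripper_width: 0.572
```

```bash
python3 - <<'E'
from h import *
st(); go(648,-59.2,58,-2.9); snap("wrist","w16")
E
```

```text
t 32.1667 p [ 0.6481 -0.0592  0.0749] q [ 1.000e-04 -6.889e-01  7.248e-01 -1.000e-04] F [ 0.1  0.2 -1.3] g 0.5718642132849944
delta cm [-0.    0.01  1.69] rz -0.0 yaw now -2.91
```

View pics/w16.png

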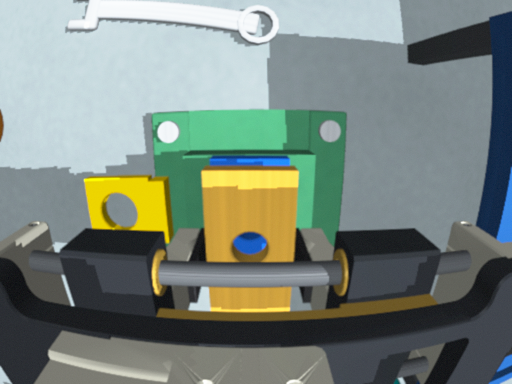

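{"name": "step_arm", "arguments": {
  "delta_rot": [
    [0,0,0],
    [0,0,0],
    [0,0,0],
    [0,0,0],
    [0,0,0],
    [0,0,0],
    [0,0,0],
    [0,0,0],
    [0,0,0],
    [0,0,0],
    [0,0,0],
    [0,0,0]
  ],
  "delta_pos": [
    [0,0,0.5],
    [0,0,1],
    [0,0,1.4],
    [0,0,1.7],
    [0,0,1.75],
    [0,0,1.8],
    [0,0,1.85],
    [0,0,1.9],
    [0,0,1.93],
    [0,0,1.95],
    [0,0,1.95],
    [0,0,1.95]
  ],
  "fingers": [4,4,4,4,4,4,4,4,4,4,4,4]
}}

```text
clock: 33.22
ee_pos: [0.6483, -0.0593, 0.0559]
tcp_rot: [0.0, -0.689, 0.725, -0.0]
ft_force: [-2.5, 1.2, 5.2]
gripper_width: 0.57
```

{"name": "step_arm", "arguments": {
  "delta_rot": [
    [0,0,0],
    [0,0,0],
    [0,0,0],
    [0,0,0],
    [0,0,0],
    [0,0,0],
    [0,0,0],
    [0,0,0],
    [0,0,0],
    [0,0,0],
    [0,0,0],
    [0,0,0],
    [0,0,0]
  ],
  "delta_pos": [
    [0,0,0],
    [0,0,0],
    [0,0,0],
    [0,0,-0.5],
    [0,0,-2],
    [0,0,-5],
    [0,0,-8],
    [0,0,-11],
    [0,0,-14],
    [0,0,-16.5],
    [0,0,-16.5],
    [0,0,-16.5],
    [0,0,-16.5]
  ],
  "fingers": [5.5,7,8.7,8.7,8.7,8.7,8.7,8.7,8.7,8.7,8.7,8.7,8.7]
}}

```text
clock: 34.3
ee_pos: [0.6477, -0.0592, 0.2201]
tcp_rot: [0.0, -0.689, 0.725, 0.0]
ft_force: [-0.1, -1.0, -0.1]
gripper_width: 0.994
```

```bash
python3 - <<'E'
from h import *
st(); snap("wrist","w17"); crop("wrist",180,100,330,250,"w17c",4)
plate("wrist",240,145,.065,tol=40); snap("side","s17");crop("side",140,120,340,260,"s17c",4)
go(569,401.3,170,8)
E
```

```text
t 34.3 p [ 0.6477 -0.0592  0.2201] q [ 1.000e-04 -6.888e-01  7.249e-01  2.000e-04] F [-0.1 -1.  -0.1] g 0.9941045418908845
rect c [647.3 -59.4] size [89.  49.7] ang -3.07 hole (array([647.9, -60.1]), array([250.3, 178.2]), array([20.7, 21.3]))
delta cm [-45.6   10.17   4.92] rz -0.19 yaw now -2.91
```

View pics/w17c.png

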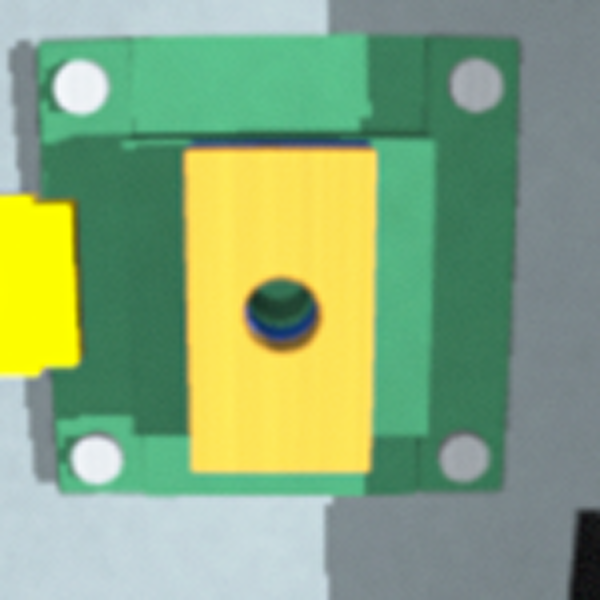

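View pics/s17c.png

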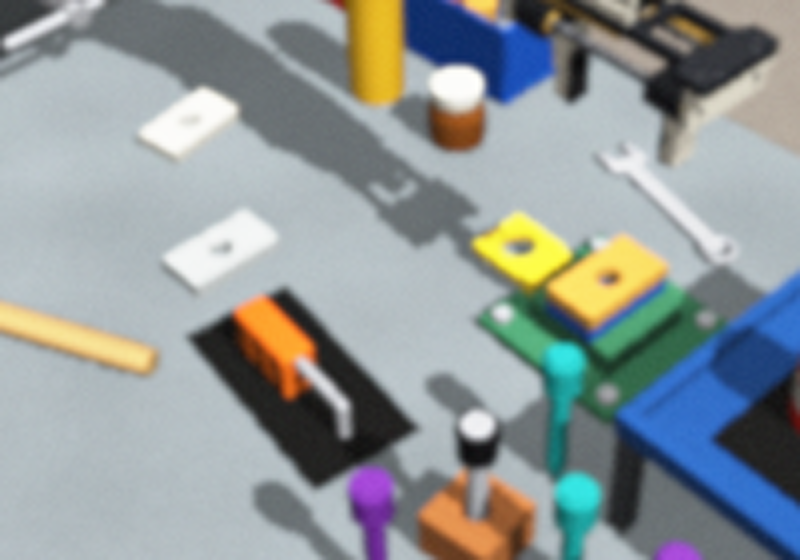

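Two plates are aligned, at holes (648.2,−59.9) and (647.9,−60.1). Now white.

{"name": "step_arm", "arguments": {
  "delta_rot": [
    [0,0,-0.1],
    [0,0,-0.19],
    [0,0,-0.19],
    [0,0,-0.19],
    [0,0,-0.19],
    [0,0,-0.19],
    [0,0,-0.19],
    [0,0,-0.19],
    [0,0,-0.19],
    [0,0,-0.19],
    [0,0,-0.19],
    [0,0,-0.19],
    [0,0,-0.19],
    [0,0,-0.19],
    [0,0,-0.19],
    [0,0,-0.19],
    [0,0,-0.19],
    [0,0,-0.19]
  ],
  "delta_pos": [
    [-2,0.5,0],
    [-6,1.3,0],
    [-10,2.2,0],
    [-14,3.1,0],
    [-18,4,0],
    [-22,4.9,0],
    [-26,5.8,0],
    [-30,6.7,0.5],
    [-34,7.6,1.5],
    [-38,8.5,2.5],
    [-42,9.4,3.5],
    [-44.5,9.9,4.5],
    [-45.6,10.15,4.9],
    [-45.6,10.15,4.9],
    [-45.6,10.15,4.9],
    [-45.6,10.15,4.9],
    [-45.6,10.15,4.9],
    [-45.6,10.15,4.9]
  ],
  "fingers": [8.7,8.7,8.7,8.7,8.7,8.7,8.7,8.7,8.7,8.7,8.7,8.7,8.7,8.7,8.7,8.7,8.7,8.7]
}}

```text
clock: 35.9
ee_pos: [0.5705, 0.4002, 0.172]
tcp_rot: [-0.0, 0.754, -0.657, 0.0]
ft_force: [-0.4, -0.4, 0.9]
gripper_width: 0.993
```

```bash
python3 - <<'E'
from h import *
st(); snap("wrist","w18"); u=proj("wrist",[.569,.4013,.014]);print(u)
c,a,H=plate("wrist",u[0],u[1]-20,.014,tol=25,fn="w18m")
go(*H[0],4,a)
E
```

```text
t 35.9 p [0.5705 0.4002 0.172 ] q [-4.000e-04  7.541e-01 -6.568e-01  0.000e+00] F [-0.4 -0.4  0.9] g 0.993432525811602
(np.float64(248.4924498069333), np.float64(179.00888653421538))
rect c [568.6 401.9] size [88.6 49.1] ang 7.94 hole (array([568.6, 401.6]), array([248.2, 179.3]), array([21.1, 21.7]))
delta cm [-0.14  0.17 16.8 ] rz -0.001 yaw now 7.9
```

View pics/w18m.png

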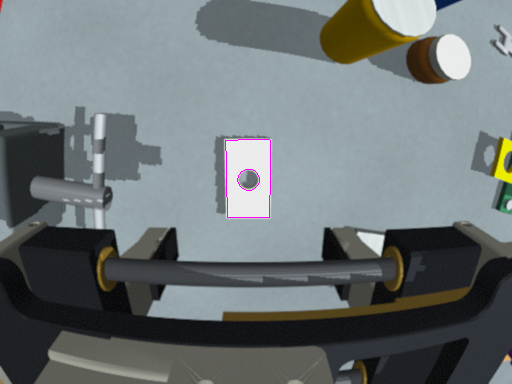

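{"name": "step_arm", "arguments": {
  "delta_rot": [
    [0,0,0],
    [0,0,0],
    [0,0,0],
    [0,0,0],
    [0,0,0],
    [0,0,0],
    [0,0,0],
    [0,0,0],
    [0,0,0],
    [0,0,0],
    [0,0,0],
    [0,0,0],
    [0,0,0],
    [0,0,0],
    [0,0,0],
    [0,0,0],
    [0,0,0],
    [0,0,0],
    [0,0,0],
    [0,0,0]
  ],
  "delta_pos": [
    [0,0,2],
    [0,0,5],
    [0,0.05,8],
    [0,0.05,11],
    [0,0.05,14],
    [0,0.05,15.5],
    [0,0.05,16.3],
    [0,0.05,16.5],
    [0,0.05,16.6],
    [0,0.05,16.6],
    [0,0.05,16.6],
    [0,0.05,16.6],
    [0,0.05,16.6],
    [0,0.05,16.6],
    [0,0.05,16.6],
    [0,0.05,16.6],
    [0,0.05,16.6],
    [0,0.05,16.6],
    [0,0.05,16.6],
    [0,0.05,16.6]
  ],
  "fingers": [8.7,8.7,8.7,8.7,8.7,8.7,8.7,8.7,8.7,8.7,8.7,8.7,4,4,4,4,4,4,4,4]
}}

```text
clock: 37.62
ee_pos: [0.5693, 0.4013, 0.0052]
tcp_rot: [0.0, 0.755, -0.656, -0.0]
ft_force: [-0.5, 0.4, -0.4]
gripper_width: 0.569
```

```bash
python3 - <<'E'
from h import *
st(); go(648,-59.2,90,-2.9)
E
```

```text
t 37.6167 p [0.5693 0.4013 0.0052] q [ 0.      0.7546 -0.6562 -0.    ] F [-0.5  0.4 -0.4] g 0.5688474807389187
delta cm [46.69 -1.4  -8.48] rz 0.19 yaw now 7.98
```

{"name": "step_arm", "arguments": {
  "delta_rot": [
    [0,0,0],
    [0,0,0],
    [0,0,0],
    [0,0,0.1],
    [0,0,0.19],
    [0,0,0.19],
    [0,0,0.19],
    [0,0,0.19],
    [0,0,0.19],
    [0,0,0.19],
    [0,0,0.19],
    [0,0,0.19],
    [0,0,0.19],
    [0,0,0.19],
    [0,0,0.19],
    [0,0,0.19],
    [0,0,0.19],
    [0,0,0.19],
    [0,0,0.19],
    [0,0,0.19]
  ],
  "delta_pos": [
    [0,0,-1.5],
    [0,0,-4],
    [0,0,-8],
    [1,0,-12],
    [4,-0.1,-14],
    [8,-0.2,-14],
    [12,-0.4,-14],
    [16,-0.5,-14],
    [20,-0.6,-14],
    [24,-0.8,-14],
    [28,-0.9,-14],
    [32,-1,-14],
    [36,-1.1,-14],
    [40,-1.2,-14],
    [44,-1.4,-14],
    [46.7,-1.46,-13],
    [46.7,-1.46,-11],
    [46.7,-1.46,-9],
    [46.7,-1.46,-8.5],
    [46.7,-1.46,-8.5]
  ],
  "fingers": [4,4,4,4,4,4,4,4,4,4,4,4,4,4,4,4,4,4,4,4]
}}

```text
clock: 39.28
ee_pos: [0.6471, -0.0595, 0.0882]
tcp_rot: [-0.002, -0.689, 0.725, 0.001]
ft_force: [0.0, -0.1, -1.8]
gripper_width: 0.567
```

{"name": "step_arm", "arguments": {
  "delta_rot": [
    [0,0,0],
    [0,0,0],
    [0,0,0],
    [0,0,0],
    [0,0,0],
    [0,0,0],
    [0,0,0],
    [0,0,0],
    [0,0,0],
    [0,0,0]
  ],
  "delta_pos": [
    [0,0,0],
    [0,0,0],
    [0,0,0],
    [0,0,0],
    [0,0,0],
    [0,0,0],
    [0,0,0],
    [0,0,0],
    [0,0,0],
    [0,0,0]
  ],
  "fingers": [4,4,4,4,4,4,4,4,4,4]
}}

```text
clock: 40.12
ee_pos: [0.6486, -0.0593, 0.0902]
tcp_rot: [-0.0, -0.689, 0.725, 0.0]
ft_force: [-0.3, -0.4, -1.4]
gripper_width: 0.569
```

```bash
python3 - <<'E'
from h import *
st(); go(648.6,-59.2,70,-2.9); snap("wrist","w19")
E
```

```text
t 40.1167 p [ 0.6486 -0.0593  0.0902] q [-0.     -0.6889  0.7249  0.    ] F [-0.3 -0.4 -1.4] g 0.5693913167318533
delta cm [-0.01  0.    2.02] rz -0.0 yaw now -2.91
```

View pics/w19.png

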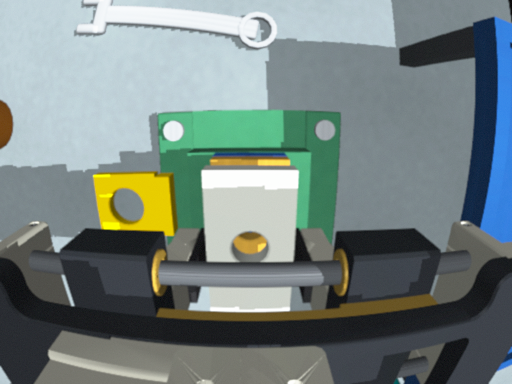

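{"name": "step_arm", "arguments": {
  "delta_rot": [
    [0,0,0],
    [0,0,0],
    [0,0,0],
    [0,0,0],
    [0,0,0],
    [0,0,0],
    [0,0,0],
    [0,0,0],
    [0,0,0],
    [0,0,0],
    [0,0,0],
    [0,0,0]
  ],
  "delta_pos": [
    [0,0,0.5],
    [0,0,1],
    [0,0,1.5],
    [0,0,1.7],
    [0,0,1.8],
    [0,0,1.85],
    [0,0,1.9],
    [0,0,1.95],
    [0,0,2],
    [0,0,2.05],
    [0,0,2.05],
    [0,0,2.05]
  ],
  "fingers": [4,4,4,4,4,4,4,4,4,4,4,4]
}}

```text
clock: 41.17
ee_pos: [0.6488, -0.0592, 0.0702]
tcp_rot: [0.0, -0.689, 0.725, -0.0]
ft_force: [-1.5, -0.2, 2.6]
gripper_width: 0.567
```

Contact. Release, rise and check.

{"name": "step_arm", "arguments": {
  "delta_rot": [
    [0,0,0],
    [0,0,0],
    [0,0,0],
    [0,0,0],
    [0,0,0],
    [0,0,0],
    [0,0,0],
    [0,0,0],
    [0,0,0],
    [0,0,0],
    [0,0,0],
    [0,0,0],
    [0,0,0],
    [0,0,0]
  ],
  "delta_pos": [
    [0,0,0],
    [0,0,0],
    [0,0,0],
    [0,0,-0.5],
    [0,0,-2],
    [0,0,-5],
    [0,0,-8],
    [0,0,-11],
    [0,0,-14],
    [0,0,-16.5],
    [0,0,-16.5],
    [0,0,-16.5],
    [0,0,-16.5],
    [0,0,-16.5]
  ],
  "fingers": [5.5,7,8.7,8.7,8.7,8.7,8.7,8.7,8.7,8.7,8.7,8.7,8.7,8.7]
}}

```text
clock: 42.33
ee_pos: [0.648, -0.0592, 0.2337]
tcp_rot: [-0.001, -0.689, 0.725, 0.001]
ft_force: [0.2, 0.4, -0.6]
gripper_width: 0.994
```

```bash
python3 - <<'E'
from h import *
st(); snap("wrist","w20"); crop("wrist",180,100,330,250,"w20c",4)
plate("wrist",240,145,.079,tol=40); snap("side","s20")
go(477.6,237.5,170,-1.9)
E
```

```text
t 42.3333 p [ 0.648  -0.0592  0.2337] q [-7.000e-04 -6.889e-01  7.249e-01  6.000e-04] F [ 0.2  0.4 -0.6] g 0.9941893988234484
rect c [648.6 -59.3] size [88.7 50. ] ang -2.98 hole (array([648.5, -59.8]), array([249.9, 177.8]), array([20. , 20.7]))
delta cm [-28.78  18.52   6.38] rz -0.018 yaw now -2.91
```

View pics/w20c.png

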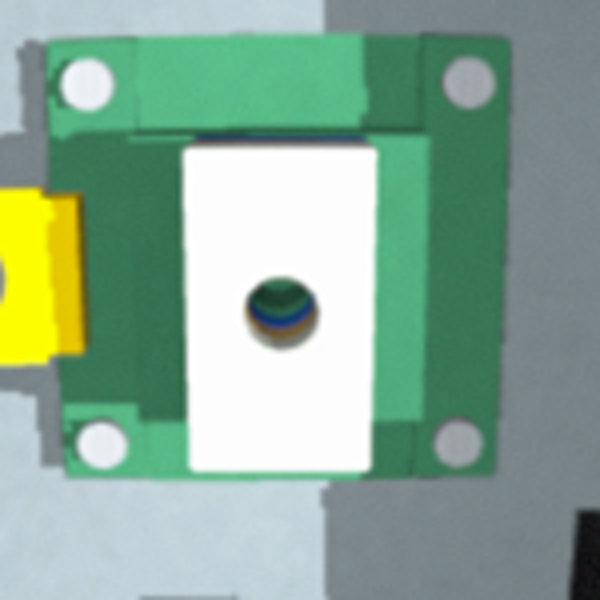

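View pics/s20.png

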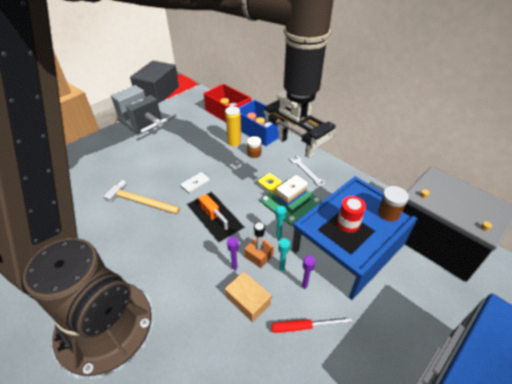

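{"name": "step_arm", "arguments": {
  "delta_rot": [
    [0,0,-0.018],
    [0,0,-0.018],
    [0,0,-0.018],
    [0,0,-0.018],
    [0,0,-0.018],
    [0,0,-0.018],
    [0,0,-0.018],
    [0,0,-0.018],
    [0,0,-0.018],
    [0,0,-0.018],
    [0,0,-0.018],
    [0,0,-0.018],
    [0,0,-0.018],
    [0,0,-0.018],
    [0,0,-0.018],
    [0,0,-0.018],
    [0,0,-0.018],
    [0,0,-0.018],
    [0,0,-0.018]
  ],
  "delta_pos": [
    [-1.6,1,0],
    [-4.8,3.1,0],
    [-8,5.1,0],
    [-11.2,7.2,0],
    [-14.4,9.3,1],
    [-17.6,11.3,2],
    [-20.8,13.4,3],
    [-24,15.4,4],
    [-27,17.4,5],
    [-28.8,18.5,6.3],
    [-28.8,18.5,6.3],
    [-28.8,18.5,6.3],
    [-28.8,18.5,6.3],
    [-28.8,18.5,6.3],
    [-28.8,18.5,6.3],
    [-28.8,18.5,6.3],
    [-28.8,18.5,6.3],
    [-28.8,18.5,6.3],
    [-28.8,18.5,6.3]
  ],
  "fingers": [8.7,8.7,8.7,8.7,8.7,8.7,8.7,8.7,8.7,8.7,8.7,8.7,8.7,8.7,8.7,8.7,8.7,8.7,8.7]
}}

```text
clock: 44.02
ee_pos: [0.4787, 0.2376, 0.1719]
tcp_rot: [0.0, -0.695, 0.719, 0.0]
ft_force: [-0.9, -0.6, 1.3]
gripper_width: 0.995
```

```bash
python3 - <<'E'
from h import *
st(); snap("wrist","w21"); u=proj("wrist",[.4776,.2375,.014]);print(u)
c,a,H=plate("wrist",u[0],u[1]-20,.014,tol=25,fn="w21m")
go(*H[0],4,a)
E
```

```text
t 44.0167 p [0.4787 0.2376 0.1719] q [ 1.000e-04 -6.952e-01  7.188e-01  0.000e+00] F [-0.9 -0.6  1.3] g 0.9948420848671424
(np.float64(249.58257520633947), np.float64(178.77689557843735))
rect c [477.1 237.8] size [88.7 49.2] ang -1.96 hole (array([477.8, 237.5]), array([249.6, 178.6]), array([21.3, 21.6]))
delta cm [ 0.02  0.08 16.78] rz 0.001 yaw now -1.9
```

View pics/w21m.png

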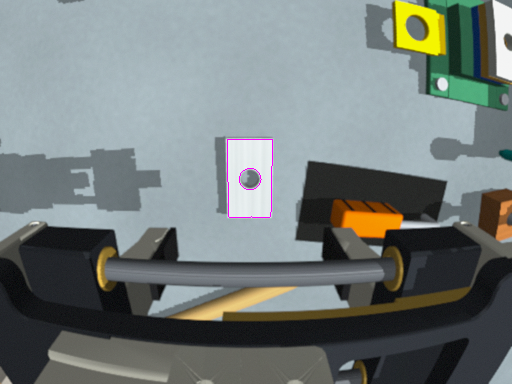

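{"name": "step_arm", "arguments": {
  "delta_rot": [
    [0,0,0],
    [0,0,0],
    [0,0,0],
    [0,0,0],
    [0,0,0],
    [0,0,0],
    [0,0,0],
    [0,0,0],
    [0,0,0],
    [0,0,0],
    [0,0,0],
    [0,0,0],
    [0,0,0],
    [0,0,0],
    [0,0,0],
    [0,0,0],
    [0,0,0],
    [0,0,0],
    [0,0,0],
    [0,0,0]
  ],
  "delta_pos": [
    [0,0,2],
    [0,0,5],
    [0,0.05,8],
    [0,0.05,11],
    [0,0.05,14],
    [0,0.05,15.5],
    [0,0.05,16.3],
    [0,0.05,16.5],
    [0,0.05,16.6],
    [0,0.05,16.6],
    [0,0.05,16.6],
    [0,0.05,16.6],
    [0,0.05,16.6],
    [0,0.05,16.6],
    [0,0.05,16.6],
    [0,0.05,16.6],
    [0,0.05,16.6],
    [0,0.05,16.6],
    [0,0.05,16.6],
    [0,0.05,16.6]
  ],
  "fingers": [8.7,8.7,8.7,8.7,8.7,8.7,8.7,8.7,8.7,8.7,8.7,8.7,4,4,4,4,4,4,4,4]
}}

```text
clock: 45.73
ee_pos: [0.478, 0.2378, 0.0058]
tcp_rot: [0.0, -0.695, 0.719, 0.0]
ft_force: [0.3, 0.6, 0.6]
gripper_width: 0.567
```

```bash
python3 - <<'E'
from h import *
st(); go(648.1,-59.2,105,-2.9)
E
```

```text
t 45.7333 p [0.478  0.2378 0.0058] q [ 0.     -0.6954  0.7186  0.    ] F [0.3 0.6 0.6] g 0.5672131862862938
delta cm [ 29.13 -17.97  -9.92] rz 0.018 yaw now -1.88
```

{"name": "step_arm", "arguments": {
  "delta_rot": [
    [0,0,0],
    [0,0,0],
    [0,0,0],
    [0,0,0],
    [0,0,0.018],
    [0,0,0.018],
    [0,0,0.018],
    [0,0,0.018],
    [0,0,0.018],
    [0,0,0.018],
    [0,0,0.018],
    [0,0,0.018],
    [0,0,0.018],
    [0,0,0.018],
    [0,0,0.018],
    [0,0,0.018],
    [0,0,0.018],
    [0,0,0.018],
    [0,0,0.018],
    [0,0,0.018]
  ],
  "delta_pos": [
    [0,0,-1.5],
    [0,0,-4],
    [0,0,-8],
    [0.5,-0.3,-12],
    [3,-1.9,-15],
    [6.4,-3.9,-15],
    [9.8,-6,-15],
    [13.2,-8.1,-15],
    [16.6,-10.2,-15],
    [20,-12.3,-15],
    [23.4,-14.4,-15],
    [26.8,-16.5,-15],
    [29.1,-18,-14],
    [29.1,-18,-12],
    [29.1,-18,-10.3],
    [29.1,-18,-9.9],
    [29.1,-18,-9.9],
    [29.1,-18,-9.9],
    [29.1,-18,-9.9],
    [29.1,-18,-9.9]
  ],
  "fingers": [4,4,4,4,4,4,4,4,4,4,4,4,4,4,4,4,4,4,4,4]
}}

```text
clock: 47.4
ee_pos: [0.6491, -0.0584, 0.1062]
tcp_rot: [0.001, -0.689, 0.725, -0.001]
ft_force: [-0.2, 0.0, -1.6]
gripper_width: 0.566
```

{"name": "step_arm", "arguments": {
  "delta_rot": [
    [0,0,0],
    [0,0,0],
    [0,0,0],
    [0,0,0],
    [0,0,0],
    [0,0,0],
    [0,0,0],
    [0,0,0],
    [0,0,0],
    [0,0,0]
  ],
  "delta_pos": [
    [0,0,0],
    [0,0,0],
    [0,0,0],
    [0,0,0],
    [0,0,0],
    [0,0,0],
    [0,0,0],
    [0,0,0],
    [0,0,0],
    [0,0,0]
  ],
  "fingers": [4,4,4,4,4,4,4,4,4,4]
}}

```text
clock: 48.23
ee_pos: [0.6483, -0.0589, 0.1047]
tcp_rot: [-0.0, -0.689, 0.725, 0.0]
ft_force: [-0.7, -0.8, -1.1]
gripper_width: 0.568
```

```bash
python3 - <<'E'
from h import *
st(); go(648.2,-59.2,84.5,-2.9); snap("wrist","w22")
E
```

```text
t 48.2333 p [ 0.6483 -0.0589  0.1047] q [-0.000e+00 -6.889e-01  7.248e-01  1.000e-04] F [-0.7 -0.8 -1.1] g 0.5682405687405884
delta cm [0.03 0.01 2.02] rz -0.0 yaw now -2.91
```

View pics/w22.png

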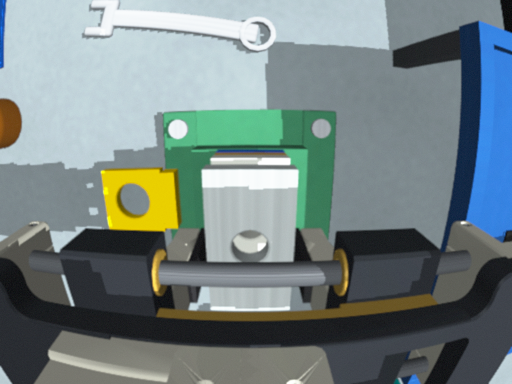

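{"name": "step_arm", "arguments": {
  "delta_rot": [
    [0,0,0],
    [0,0,0],
    [0,0,0],
    [0,0,0],
    [0,0,0],
    [0,0,0],
    [0,0,0],
    [0,0,0],
    [0,0,0],
    [0,0,0],
    [0,0,0],
    [0,0,0]
  ],
  "delta_pos": [
    [0.03,0,0.5],
    [0.03,0,1],
    [0.03,0,1.4],
    [0.03,0,1.6],
    [0.03,0,1.7],
    [0.03,0,1.8],
    [0.03,0,1.87],
    [0.03,0,1.93],
    [0.03,0,1.99],
    [0.03,0,2.04],
    [0.03,0,2.04],
    [0.03,0,2.04]
  ],
  "fingers": [4,4,4,4,4,4,4,4,4,4,4,4]
}}

```text
clock: 49.28
ee_pos: [0.6485, -0.0592, 0.0848]
tcp_rot: [0.0, -0.689, 0.725, -0.0]
ft_force: [-1.5, 0.2, 1.3]
gripper_width: 0.563
```

{"name": "step_arm", "arguments": {
  "delta_rot": [
    [0,0,0],
    [0,0,0],
    [0,0,0],
    [0,0,0],
    [0,0,0],
    [0,0,0],
    [0,0,0],
    [0,0,0],
    [0,0,0],
    [0,0,0],
    [0,0,0],
    [0,0,0],
    [0,0,0],
    [0,0,0]
  ],
  "delta_pos": [
    [0,0,0],
    [0,0,0],
    [0,0,0],
    [0,0,-0.5],
    [0,0,-2],
    [0,0,-5],
    [0,0,-8],
    [0,0,-11],
    [0,0,-14],
    [0,0,-16.5],
    [0,0,-16.5],
    [0,0,-16.5],
    [0,0,-16.5],
    [0,0,-16.5]
  ],
  "fingers": [5.5,7,8.7,8.7,8.7,8.7,8.7,8.7,8.7,8.7,8.7,8.7,8.7,8.7]
}}

```text
clock: 50.45
ee_pos: [0.6477, -0.0593, 0.2483]
tcp_rot: [-0.001, -0.689, 0.725, 0.001]
ft_force: [-1.0, 0.2, -0.1]
gripper_width: 0.994
```

```bash
python3 - <<'E'
from h import *
st(); snap("wrist","w23"); crop("wrist",200,120,300,220,"w23c",6)
plate("wrist",240,145,.093,tol=40); snap("side","s23");crop("side",200,170,340,290,"s23c",5)
E
```

```text
t 50.45 p [ 0.6477 -0.0593  0.2483] q [-7.000e-04 -6.889e-01  7.249e-01  6.000e-04] F [-1.   0.2 -0.1] g 0.9940435162822462
rect c [647.6 -59.4] size [90.1 49.6] ang -2.91 hole (array([648.5, -60. ]), array([250. , 177.4]), array([20.7, 21.2]))
```

View pics/w23c.png

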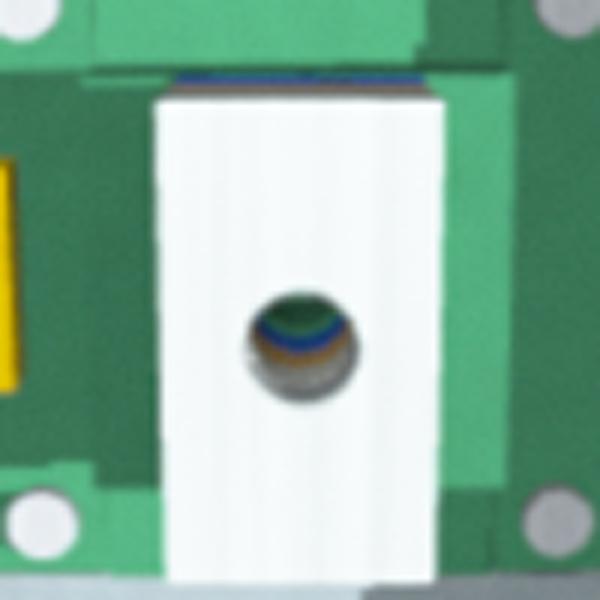

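View pics/s23c.png

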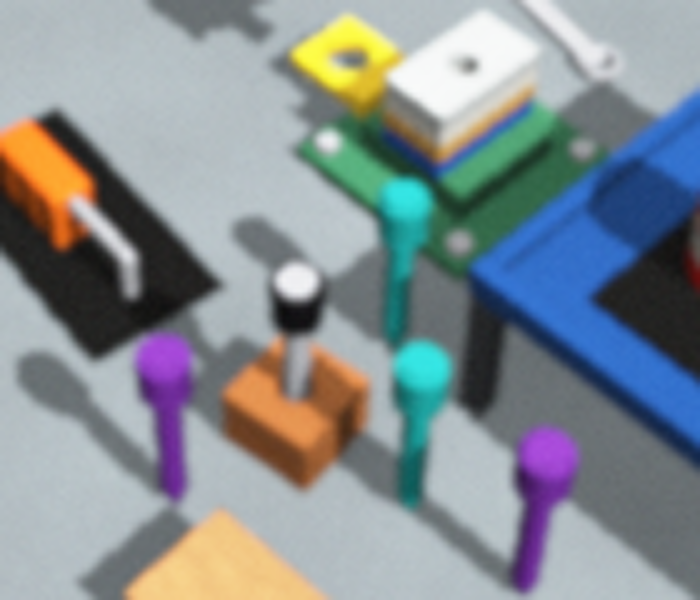

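All four plates are stacked, hole at (648.5,−60.0). Now hover over the black-headed bolt in the stand.

```bash
python3 - <<'E'
from h import *
go(421,-134,290,-2.9)
E
```

```text
delta cm [ 8.61 22.28 -4.14] rz -0.0 yaw now -2.91
```

{"name": "step_arm", "arguments": {
  "delta_rot": [
    [0,0,0],
    [0,0,0],
    [0,0,0],
    [0,0,0],
    [0,0,0],
    [0,0,0],
    [0,0,0],
    [0,0,0],
    [0,0,0],
    [0,0,0],
    [0,0,0],
    [0,0,0],
    [0,0,0],
    [0,0,0],
    [0,0,0]
  ],
  "delta_pos": [
    [0.5,1,-1.5],
    [1.5,4,-3],
    [3,7.5,-4.2],
    [4.5,11,-4.2],
    [6,14.5,-4.2],
    [7,18,-4.2],
    [8,21,-4.2],
    [8.6,22.3,-4.2],
    [8.6,22.3,-4.2],
    [8.6,22.3,-4.2],
    [8.6,22.3,-4.2],
    [8.6,22.3,-4.2],
    [8.6,22.3,-4.2],
    [8.6,22.3,-4.2],
    [8.6,22.3,-4.2]
  ],
  "fingers": [8.7,8.7,8.7,8.7,8.7,8.7,8.7,6,5.5,5.5,5.5,5.5,5.5,5.5,5.5]
}}

```text
clock: 51.8
ee_pos: [0.4216, -0.1336, 0.291]
tcp_rot: [-0.0, -0.689, 0.725, 0.0]
ft_force: [-0.3, 0.6, 0.2]
gripper_width: 0.626
```

```bash
python3 - <<'E'
from h import *
st(); snap("wrist","w24"); print(proj("wrist",[.421,-.134,.139])); crop("wrist",210,120,310,220,"w24c",6)
E
```

```text
t 51.8 p [ 0.4216 -0.1336  0.291 ] q [-4.000e-04 -6.890e-01  7.247e-01  3.000e-04] F [-0.3  0.6  0.2] g 0.6263894033644005
(np.float64(249.7772429519518), np.float64(179.50625150169984))
```

View pics/w24.png

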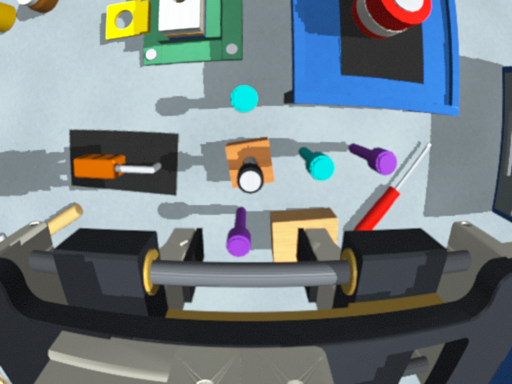

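View pics/w24c.png

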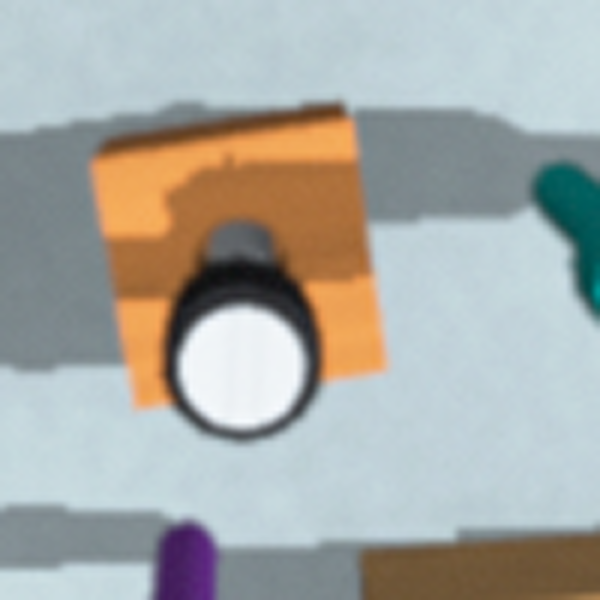

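```bash
python3 - <<'E'
from h import *
c=lambda u,v:(210+u/6,120+v/6)
print("head",atz("wrist",*c(243,366.5),.139)*1000)
Q=np.array([atz("wrist",*c(*q),.045)*1000 for q in [(95,158),(350,120),(386,372),(137,408)]]);print(Q.round(1),Q.mean(0))
print("dep",dep("wrist",*c(243,366))*1000)
go(420.4,-135,105,None)
E
```

```text
head [ 419.21118346 -134.68774638  139.        ]
[[ 446.4 -102.5   45. ]
 [ 452.1 -161.    45. ]
 [ 392.4 -167.2   45. ]
 [ 386.7 -108.3   45. ]] [ 419.37638029 -134.71472357   45.        ]
dep [ 419.94129162 -134.71844531  141.52435071]
delta cm [ 0.13  0.09 18.6 ] rz 0 yaw now -2.9
```

{"name": "step_arm", "arguments": {
  "delta_rot": [
    [0,0,0],
    [0,0,0],
    [0,0,0],
    [0,0,0],
    [0,0,0],
    [0,0,0],
    [0,0,0],
    [0,0,0],
    [0,0,0],
    [0,0,0],
    [0,0,0],
    [0,0,0],
    [0,0,0],
    [0,0,0],
    [0,0,0],
    [0,0,0],
    [0,0,0],
    [0,0,0],
    [0,0,0],
    [0,0,0]
  ],
  "delta_pos": [
    [0,0.17,2],
    [0,0.17,5],
    [0,0.17,8],
    [0,0.17,11],
    [0,0.17,13],
    [0,0.17,15],
    [0,0.17,16.5],
    [0,0.17,17.5],
    [0,0.17,18.4],
    [0,0.17,18.5],
    [0,0.17,18.5],
    [0,0.17,18.5],
    [0,0.17,18.5],
    [0,0.17,18.5],
    [0,0.17,18.5],
    [0,0.17,18.5],
    [0,0.17,18.5],
    [0,0.17,18.5],
    [0,0.17,18.5],
    [0,0.17,18.5]
  ],
  "fingers": [5.5,5.5,5.5,5.5,5.5,5.5,5.5,5.5,5.5,5.5,5.5,5.5,5.5,2,2,2,2,2,2,2],
  "grip_force": 30
}}

```text
clock: 53.52
ee_pos: [0.4197, -0.1337, 0.1065]
tcp_rot: [0.0, -0.689, 0.725, -0.0]
ft_force: [-0.5, -0.7, 1.1]
gripper_width: 0.333
```

```bash
python3 - <<'E'
from h import *
st(); snap("side","s25");crop("side",200,170,340,290,"s25c",5)
E
```

```text
t 53.5167 p [ 0.4197 -0.1337  0.1065] q [ 1.000e-04 -6.890e-01  7.248e-01 -1.000e-04] F [-0.5 -0.7  1.1] g 0.3325330024817677
```

View pics/s25c.png

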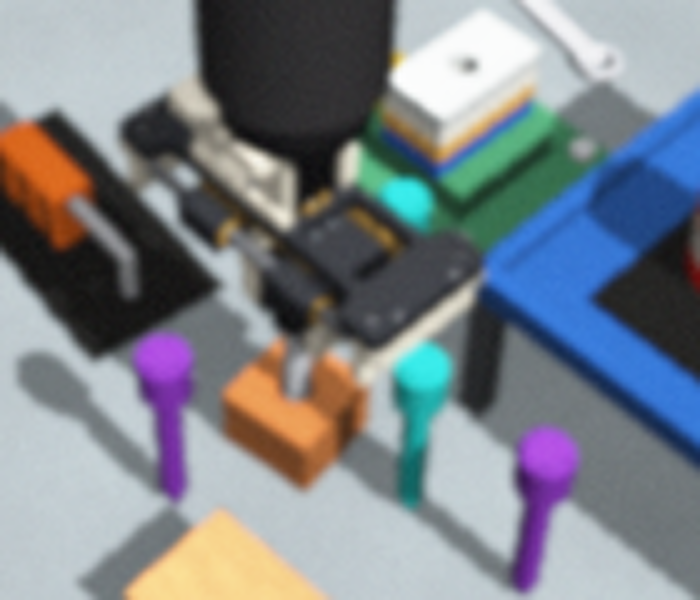

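{"name": "step_arm", "arguments": {
  "delta_rot": [
    [0,0,0],
    [0,0,0],
    [0,0,0],
    [0,0,0],
    [0,0,0],
    [0,0,0],
    [0,0,0],
    [0,0,0],
    [0,0,0]
  ],
  "delta_pos": [
    [0,0,0],
    [0,0,-0.5],
    [0,0,-2],
    [0,0,-5],
    [0,0,-8],
    [0,0,-11.5],
    [0,0,-14.5],
    [0,0,-16],
    [0,0,-16]
  ],
  "fingers": [2,2,2,2,2,2,2,2,2]
}}

```text
clock: 54.32
ee_pos: [0.4212, -0.1338, 0.2703]
tcp_rot: [0.002, -0.689, 0.725, -0.002]
ft_force: [0.3, -0.0, -1.9]
gripper_width: 0.335
```

```bash
python3 - <<'E'
from h import *
st(); go(648.2,-59.2,220,-2.9)
E
```

```text
t 54.3167 p [ 0.4212 -0.1338  0.2703] q [ 0.0023 -0.689   0.7247 -0.0022] F [ 0.3 -0.  -1.9] g 0.33462908292899535
delta cm [ -8.6  -22.27   5.17] rz 0.0 yaw now -2.89
```

{"name": "step_arm", "arguments": {
  "delta_rot": [
    [0,0,0],
    [0,0,0],
    [0,0,0],
    [0,0,0],
    [0,0,0],
    [0,0,0],
    [0,0,0],
    [0,0,0],
    [0,0,0],
    [0,0,0],
    [0,0,0],
    [0,0,0],
    [0,0,0],
    [0,0,0],
    [0,0,0],
    [0,0,0],
    [0,0,0],
    [0,0,0],
    [0,0,0],
    [0,0,0]
  ],
  "delta_pos": [
    [-1,-2,0],
    [-2,-5,0],
    [-3,-8,0],
    [-4.3,-11,0],
    [-5.5,-14,0],
    [-6.6,-17,0],
    [-7.6,-20,0.5],
    [-8.3,-21.7,1.5],
    [-8.6,-22.4,3],
    [-8.6,-22.4,4],
    [-8.6,-22.4,4.6],
    [-8.6,-22.4,4.6],
    [-8.6,-22.4,4.6],
    [-8.6,-22.4,4.6],
    [-8.6,-22.4,4.6],
    [-8.6,-22.4,4.6],
    [-8.6,-22.4,4.6],
    [-8.6,-22.4,4.6],
    [-8.6,-22.4,4.6],
    [-8.6,-22.4,4.6]
  ],
  "fingers": [2,2,2,2,2,2,2,2,2,2,2,2,2,2,2,2,2,2,2,2]
}}

```text
clock: 55.98
ee_pos: [0.6476, -0.0592, 0.2204]
tcp_rot: [0.0, -0.689, 0.725, -0.0]
ft_force: [-0.4, 0.2, -1.6]
gripper_width: 0.334
```

```bash
python3 - <<'E'
from h import *
st(); go(648.2,-59.2,214,-2.9); snap("wrist","w26"); crop("wrist",190,100,310,240,"w26c",4); snap("side","s26"); crop("side",230,120,340,240,"s26c",5);snap("scene","sc26"); crop("scene",190,170,290,260,"sc26c",6)
E
```

```text
t 55.9833 p [ 0.6476 -0.0592  0.2204] q [ 0.     -0.6889  0.7248 -0.    ] F [-0.4  0.2 -1.6] g 0.3341027270362631
delta cm [-0.   -0.06  0.64] rz -0.0 yaw now -2.91
```

View pics/w26c.png

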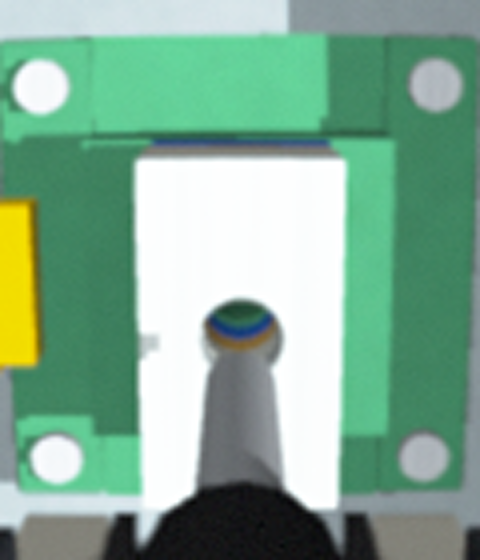

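View pics/s26c.png

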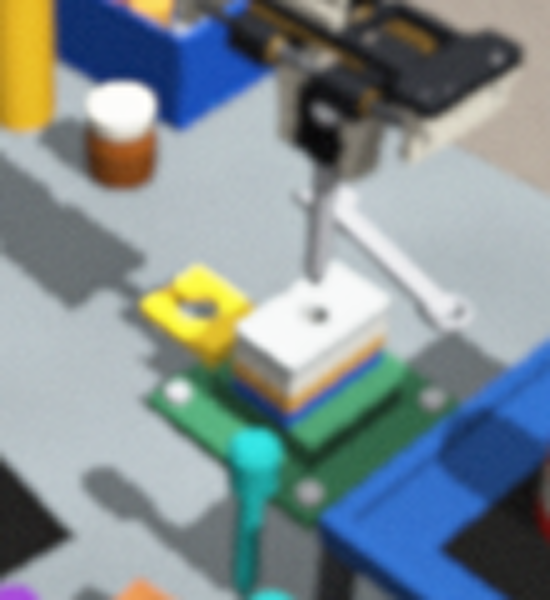

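View pics/sc26c.png

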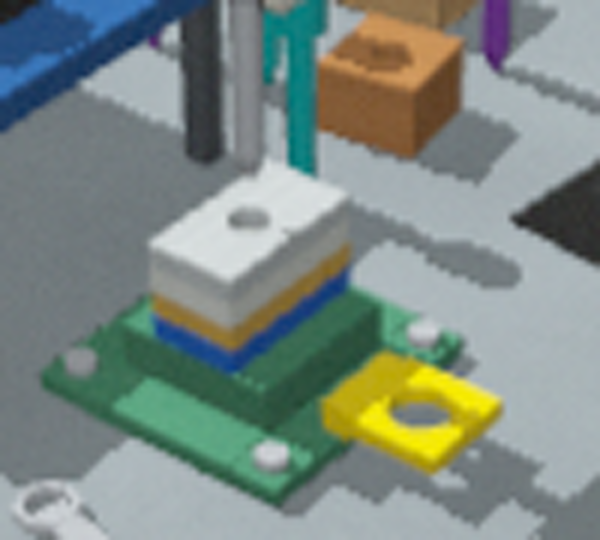

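```bash
python3 - <<'E'
from h import *
p=load("wrist")["p"];f=lambda uv:np.round([(uv[0]-190)*4,(uv[1]-100)*4],1)
for z in(.119,.133,.17,.2): print("axis at",z,f(proj("wrist",[p[0],p[1]-.0006,z])),"±8: ",f(proj("wrist",[p[0]+.008,p[1]-.0006,z])))
print("tip low edge 4mm",f(proj("wrist",[p[0]+.004,p[1]-.0006,.119])))
print("hole", f(proj("wrist",[.6483,-.0600,.093])))
# scene: stick axis
c=lambda u,v:(190+u/6,170+v/6)
for n,k,o in(("side",5,(230,120)),("scene",6,(190,170))):
    print(n,[np.round([(proj(n,[p[0],p[1],z])[i]-o[i])*k for i in(0,1)]) for z in(.119,.17,.2)], [np.round([(proj(n,[.6483,-.06,.093])[i]-o[i])*k for i in(0,1)])])
E
```

```text
axis at 0.119 [240.1 369. ] ±8:  [238.3 335.1]
axis at 0.133 [240.1 387.2] ±8:  [238.2 351.6]
axis at 0.17 [240.3 445.5] ±8:  [238.1 404.9]
axis at 0.2 [240.5 508.2] ±8:  [237.9 462.5]
tip low edge 4mm [239.2 352.1]
hole [240.6 337. ]
side [array([314., 282.]), array([320., 221.]), array([324., 182.])] [array([313., 312.])]
scene [array([246., 166.]), array([244.,  76.]), array([243.,  21.])] [array([245., 211.])]
```

Predicted and seen positions agree (tip at 240,355 and hole at 241,337 in the crop). Lowering the bolt with force checks.

{"name": "step_arm", "arguments": {
  "delta_rot": [
    [0,0,0],
    [0,0,0],
    [0,0,0],
    [0,0,0],
    [0,0,0],
    [0,0,0],
    [0,0,0],
    [0,0,0],
    [0,0,0],
    [0,0,0],
    [0,0,0],
    [0,0,0]
  ],
  "delta_pos": [
    [0,-0.06,0.6],
    [0,-0.06,1.2],
    [0,-0.06,1.8],
    [0,-0.06,2.1],
    [0,-0.06,2.4],
    [0,-0.06,2.7],
    [0,-0.06,3],
    [0,-0.06,3.3],
    [0,-0.06,3.6],
    [0,-0.06,3.9],
    [0,-0.06,4.2],
    [0,-0.06,4.5]
  ],
  "fingers": [2,2,2,2,2,2,2,2,2,2,2,2]
}}

```text
clock: 57.13
ee_pos: [0.6482, -0.0592, 0.1751]
tcp_rot: [0.0, -0.689, 0.725, -0.0]
ft_force: [0.2, 0.4, -1.9]
gripper_width: 0.336
```

{"name": "step_arm", "arguments": {
  "delta_rot": [
    [0,0,0],
    [0,0,0],
    [0,0,0],
    [0,0,0],
    [0,0,0],
    [0,0,0],
    [0,0,0],
    [0,0,0],
    [0,0,0],
    [0,0,0],
    [0,0,0],
    [0,0,0]
  ],
  "delta_pos": [
    [0,0,0.3],
    [0,0,0.7],
    [0,0,1.1],
    [0,0,1.5],
    [0,0,1.9],
    [0,0,2.3],
    [0,0,2.7],
    [0,0,3.1],
    [0,0,3.5],
    [0,0,3.9],
    [0,0,4.2],
    [0,0,4.2]
  ],
  "fingers": [2,2,2,2,2,2,2,2,2,2,2,2]
}}

```text
clock: 58.13
ee_pos: [0.6478, -0.0592, 0.1325]
tcp_rot: [-0.0, -0.689, 0.725, 0.0]
ft_force: [-0.4, -0.2, -2.4]
gripper_width: 0.337
```

{"name": "step_arm", "arguments": {
  "delta_rot": [
    [0,0,0],
    [0,0,0],
    [0,0,0],
    [0,0,0],
    [0,0,0],
    [0,0,0],
    [0,0,0],
    [0,0,0],
    [0,0,0],
    [0,0,0]
  ],
  "delta_pos": [
    [0,0,0.3],
    [0,0,0.7],
    [0,0,1.1],
    [0,0,1.5],
    [0,0,1.8],
    [0,0,2],
    [0,0,2.15],
    [0,0,2.2],
    [0,0,2.25],
    [0,0,2.3]
  ],
  "fingers": [2,2,2,2,2,2,2,2,2,2]
}}

```text
clock: 58.97
ee_pos: [0.6484, -0.0592, 0.1105]
tcp_rot: [0.0, -0.689, 0.725, -0.0]
ft_force: [0.8, 1.0, -2.3]
gripper_width: 0.336
```

{"name": "step_arm", "arguments": {
  "delta_rot": [
    [0,0,0],
    [0,0,0],
    [0,0,0],
    [0,0,0],
    [0,0,0],
    [0,0,0]
  ],
  "delta_pos": [
    [0,0,0.05],
    [0,0,0.1],
    [0,0,0.15],
    [0,0,0.2],
    [0,0,0.25],
    [0,0,0.25]
  ],
  "fingers": [2,2,2,2,2,2]
}}

```text
clock: 59.47
ee_pos: [0.6487, -0.0593, 0.1086]
tcp_rot: [0.0, -0.689, 0.725, -0.0]
ft_force: [-0.5, 0.5, 3.3]
gripper_width: 0.334
```

Floor contact at the expected height. Release and withdraw.

{"name": "step_arm", "arguments": {
  "delta_rot": [
    [0,0,0],
    [0,0,0],
    [0,0,0],
    [0,0,0],
    [0,0,0],
    [0,0,0],
    [0,0,0],
    [0,0,0],
    [0,0,0],
    [0,0,0],
    [0,0,0],
    [0,0,0],
    [0,0,0],
    [0,0,0],
    [0,0,0],
    [0,0,0]
  ],
  "delta_pos": [
    [0,0,0],
    [0,0,0],
    [0,0,0],
    [0,0,0],
    [0,0,-0.5],
    [0,0,-2],
    [0,0,-5],
    [0,0,-8],
    [0,0,-11],
    [0,0,-14],
    [0,0,-16],
    [0,0,-18.5],
    [0,0,-18.5],
    [0,0,-18.5],
    [0,0,-18.5],
    [0,0,-18.5]
  ],
  "fingers": [3.5,4.5,6,6.5,6.5,6.5,6.5,6.5,6.5,6.5,6.5,6.5,6.5,6.5,6.5,6.5]
}}

```text
clock: 60.8
ee_pos: [0.6476, -0.0592, 0.2917]
tcp_rot: [-0.001, -0.689, 0.725, 0.001]
ft_force: [-0.8, -0.3, -0.8]
gripper_width: 0.74
```

```bash
python3 - <<'E'
from h import *
st(); snap("wrist","w27"); snap("side","s27"); crop("side",200,130,400,290,"s27c",4);snap("scene","sc27"); crop("scene",120,130,320,270,"sc27c",4)
E
```

```text
t 60.8 p [ 0.6476 -0.0592  0.2917] q [-7.000e-04 -6.889e-01  7.249e-01  6.000e-04] F [-0.8 -0.3 -0.8] g 0.7401962587306954
```

View pics/w27.png

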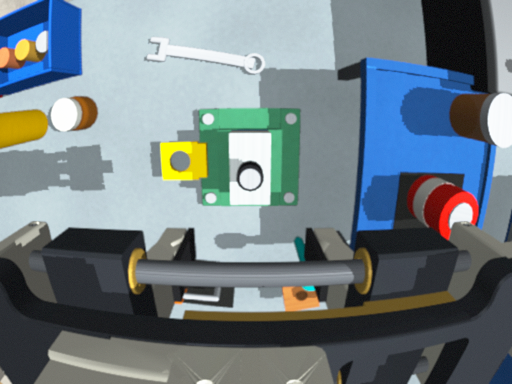

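View pics/s27c.png

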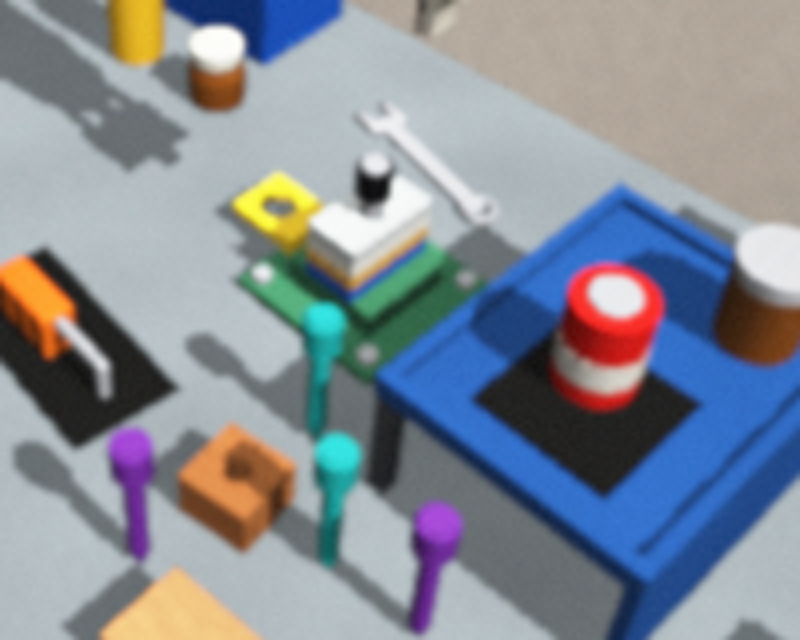

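View pics/sc27c.png

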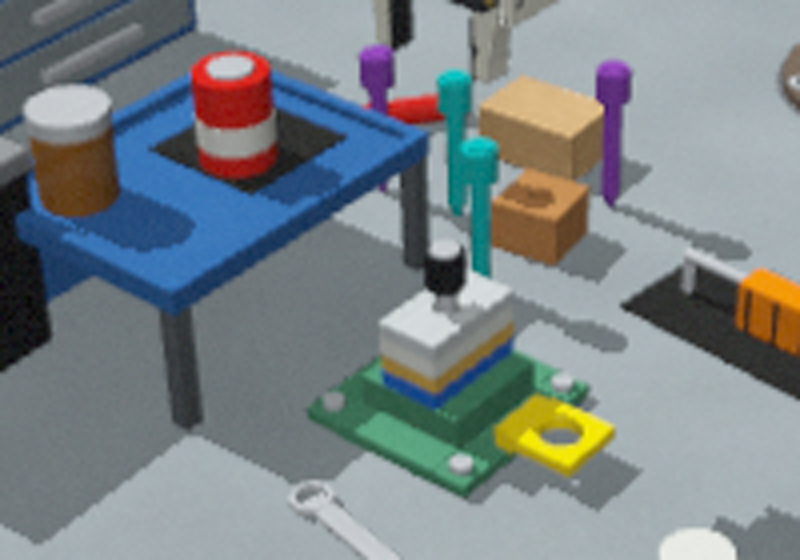

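```bash
python3 - <<'E'
from h import *
print("side cap",atz("side",200+615/4,130+297/4,.202)*1000, "scene",atz("scene",120+231/4,130+66/4,.202)*1000)
for n,o in(("side",(200,130)),("scene",(120,130))): print(n,[np.round([(proj(n,P)[i]-o[i])*4 for i in(0,1)]) for P in([.589,-.299,.117],[.589,-.299,.202])])
print("bolt head side",atz("side",200+375/4,130+163/4,.141)*1000,"scene",atz("scene",120+446/4,130+247/4,.141)*1000,"dep",dep("wrist",250,176)*1000)
E
```

```text
side cap [ 604.5911881  -291.96187214  202.        ] scene [ 616.75164413 -280.07011311  202.        ]
side [array([587., 400.]), array([611., 316.])]
scene [array([245., 141.]), array([237.,  45.])]
bolt head side [650.17551225 -58.53620299 141.        ] scene [648.48686811 -56.27702479 141.        ] dep [651.55493187 -60.04855333 143.17499033]
```

The stack is fine. The tin, though, seems to sit about 2 cm off where I left it, so it was probably knocked. I'll look from above.

```bash
python3 - <<'E'
from h import *
go(600,-245,300,-90)
E
```

```text
delta cm [18.79  3.84 -0.8 ] rz 1.52 yaw now -2.91
```

{"name": "step_arm", "arguments": {
  "delta_rot": [
    [0,0,0],
    [0,0,0],
    [0,0,0],
    [0,0,0],
    [0,0,0],
    [0,0,0],
    [0,0,0],
    [0,0,0],
    [0,0,0],
    [0,0,0],
    [0,0,0],
    [0,0,0],
    [0,0,0]
  ],
  "delta_pos": [
    [0,0,-2],
    [2,0.3,-4.5],
    [5,1,-4.5],
    [8,2,-4.5],
    [11,3,-4.5],
    [14,4,-4.5],
    [17,4.7,-4.5],
    [20,5,-4.5],
    [22.5,5.2,-4.5],
    [22.5,5.2,-4.5],
    [22.5,5.2,-4.5],
    [22.5,5.2,-4.5],
    [22.5,5.2,-4.5]
  ],
  "fingers": [8.7,8.7,8.7,8.7,8.7,8.7,8.7,8.7,8.7,8.7,8.7,8.7,8.7]
}}

```text
clock: 62.03
ee_pos: [0.5851, -0.2806, 0.3376]
tcp_rot: [-0.0, -0.689, 0.725, 0.0]
ft_force: [1.1, 0.4, -0.1]
gripper_width: 0.989
```

```bash
python3 - <<'E'
from h import *
st(); snap("wrist","w28"); 
print(proj("wrist",[.589,-.299,.117]),proj("wrist",[.61,-.286,.197]))
E
```

```text
t 62.0333 p [ 0.5851 -0.2806  0.3376] q [-1.000e-04 -6.892e-01  7.246e-01  2.000e-04] F [ 1.1  0.4 -0.1] g 0.9889988720964971
(np.float64(263.51168311969036), np.float64(162.8282555214263)) (np.float64(253.45115228296712), np.float64(157.72956470349254))
```

View pics/w28.png

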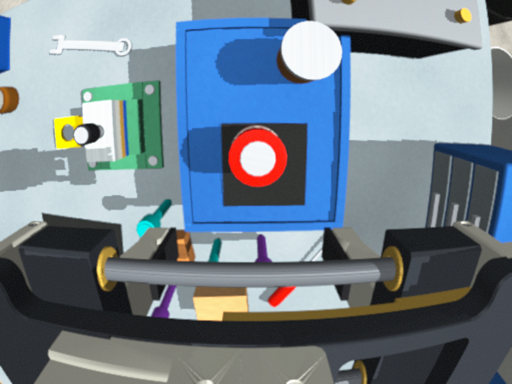

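```bash
python3 - <<'E'
from h import *
print("tin",atz("wrist",257.5,157.5,.197)*1000,"cap",atz("wrist",258.5,158.5,.202)*1000)
Q=np.array([atz("wrist",*q,.117)*1000 for q in [(222,124),(307,124),(305,206),(224,206)]]);print(Q.round(0),Q.mean(0))
E
```

```text
tin [ 610.03360482 -290.13246269  197.        ] cap [ 609.8193174  -291.00064154  202.        ]
[[ 642. -249.  117.]
 [ 638. -357.  117.]
 [ 527. -353.  117.]
 [ 533. -243.  117.]] [ 584.80373873 -300.61665547  117.        ]
```

The tin is at (610,−290), about 25 mm off the rubber square's middle: still upright, but knocked. There's ample time, so I'll set it back to the middle.

```bash
python3 - <<'E'
from h import *
go(610,-290,157,None)
E
```

```text
delta cm [ 0.83 -2.53 18.07] rz 0 yaw now -2.85
```

{"name": "step_arm", "arguments": {
  "delta_rot": [
    [0,0,0],
    [0,0,0],
    [0,0,0],
    [0,0,0],
    [0,0,0],
    [0,0,0],
    [0,0,0],
    [0,0,0],
    [0,0,0],
    [0,0,0],
    [0,0,0],
    [0,0,0],
    [0,0,0],
    [0,0,0],
    [0,0,0],
    [0,0,0],
    [0,0,0],
    [0,0,0],
    [0,0,0]
  ],
  "delta_pos": [
    [0.4,-1.2,1],
    [0.83,-2.5,3],
    [0.83,-2.5,6],
    [0.83,-2.5,8],
    [0.83,-2.5,10],
    [0.83,-2.5,13],
    [0.83,-2.5,16],
    [0.83,-2.5,17.5],
    [0.83,-2.5,18],
    [0.83,-2.5,18],
    [0.83,-2.5,18],
    [0.83,-2.5,18],
    [0.83,-2.5,18],
    [0.83,-2.5,18],
    [0.83,-2.5,18],
    [0.83,-2.5,18],
    [0.83,-2.5,18],
    [0.83,-2.5,18],
    [0.83,-2.5,18]
  ],
  "fingers": [8.7,8.7,8.7,8.7,8.7,8.7,8.7,8.7,8.7,8.7,8.7,8.7,5,5,5,5,5,5,5],
  "grip_force": 25
}}

```text
clock: 63.67
ee_pos: [0.6096, -0.2907, 0.1582]
tcp_rot: [0.0, -0.689, 0.725, -0.0]
ft_force: [-0.7, 1.6, 3.5]
gripper_width: 0.679
```

```bash
python3 - <<'E'
from h import *
st(); go(587.5,-299.5,157,None)
E
```

```text
t 63.6667 p [ 0.6096 -0.2907  0.1582] q [ 2.000e-04 -6.890e-01  7.248e-01 -1.000e-04] F [-0.7  1.6  3.5] g 0.678586302025918
delta cm [0.99 2.16 0.12] rz 0 yaw now -2.9
```

{"name": "step_arm", "arguments": {
  "delta_rot": [
    [0,0,0],
    [0,0,0],
    [0,0,0],
    [0,0,0],
    [0,0,0],
    [0,0,0],
    [0,0,0],
    [0,0,0],
    [0,0,0],
    [0,0,0],
    [0,0,0],
    [0,0,0],
    [0,0,0],
    [0,0,0],
    [0,0,0],
    [0,0,0],
    [0,0,0]
  ],
  "delta_pos": [
    [0,0,-0.5],
    [0,0,-1.5],
    [0.3,0.6,-1.5],
    [0.6,1.3,-1.5],
    [0.99,2.16,-1.5],
    [0.99,2.16,-1.5],
    [0.99,2.16,-1.5],
    [0.99,2.16,-1.5],
    [0.99,2.16,-1],
    [0.99,2.16,-0.5],
    [0.99,2.16,-0.3],
    [0.99,2.16,-0.2],
    [0.99,2.16,-0.1],
    [0.99,2.16,-0.05],
    [0.99,2.16,0],
    [0.99,2.16,0],
    [0.99,2.16,0]
  ],
  "fingers": [5,5,5,5,5,5,5,5,5,5,5,5,5,5,5,5,5]
}}

```text
clock: 65.08
ee_pos: [0.5874, -0.2996, 0.1583]
tcp_rot: [0.0, -0.689, 0.725, -0.0]
ft_force: [-1.9, 1.6, 1.4]
gripper_width: 0.681
```

{"name": "step_arm", "arguments": {
  "delta_rot": [
    [0,0,0],
    [0,0,0],
    [0,0,0],
    [0,0,0],
    [0,0,0],
    [0,0,0],
    [0,0,0],
    [0,0,0],
    [0,0,0],
    [0,0,0],
    [0,0,0],
    [0,0,0],
    [0,0,0],
    [0,0,0],
    [0,0,0],
    [0,0,0],
    [0,0,0],
    [0,0,0]
  ],
  "delta_pos": [
    [0,0,0.03],
    [0,0,0.03],
    [0,0,0.03],
    [0,0,0],
    [0,0,0],
    [0,0,-1],
    [0,0,-3],
    [0,0,-6],
    [0,0,-9],
    [0,0,-12],
    [0,0,-15],
    [0,0,-18],
    [0,0,-18],
    [0,0,-18],
    [0,0,-18],
    [0,0,-18],
    [0,0,-18],
    [0,0,-18]
  ],
  "fingers": [5,6.5,7.2,8.7,8.7,8.7,8.7,8.7,8.7,8.7,8.7,8.7,8.7,8.7,8.7,8.7,8.7,8.7]
}}

```text
clock: 66.58
ee_pos: [0.5871, -0.2996, 0.3369]
tcp_rot: [-0.0, -0.689, 0.725, 0.001]
ft_force: [0.1, 0.6, 0.1]
gripper_width: 0.997
```

```bash
python3 - <<'E'
from h import *
st(); snap("wrist","w29"); snap("side","s29"); crop("side",140,120,400,290,"s29c",3); snap("scene","sc29");crop("scene",120,130,360,290,"sc29c",3)
E
```

```text
t 66.5833 p [ 0.5871 -0.2996  0.3369] q [-5.000e-04 -6.889e-01  7.249e-01  7.000e-04] F [0.1 0.6 0.1] g 0.9972431868049642
```

View pics/w29.png

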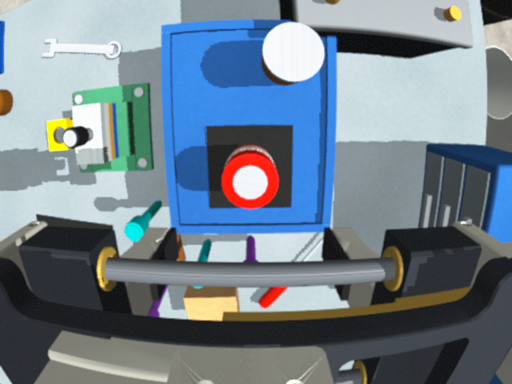

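View pics/s29c.png

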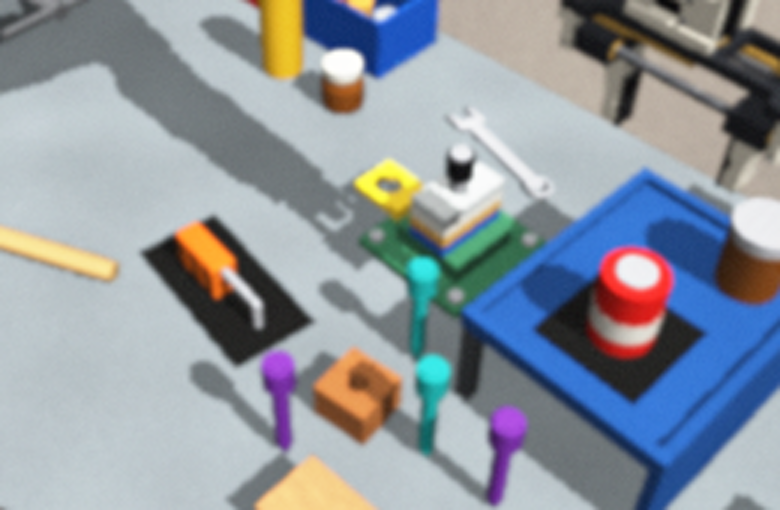

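View pics/sc29c.png

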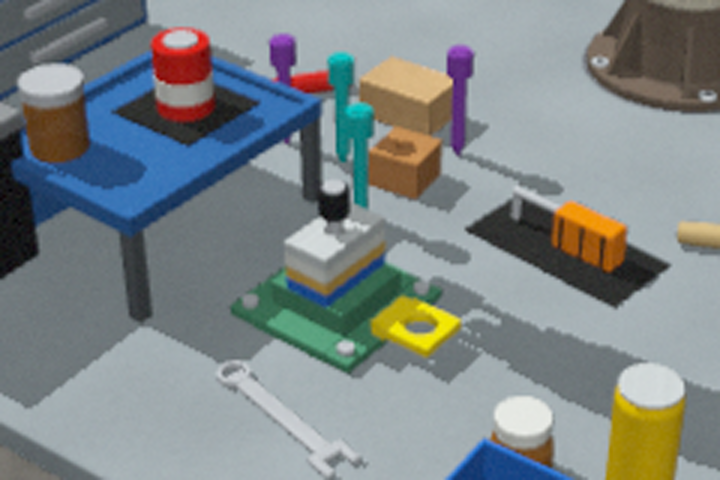

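The tin stands centred on the square again. The hook is upright on its mat, four plates are stacked, and the bolt's head sits just above them. The gripper is clear, so I'm handing in.

```bash
python3 - <<'E'
from h import *
print(r.hand_in())
E
```

```text
the job is handed in; nothing more can be done
None
```

The job is done and handed in at about 67 s of the 210 s, with the gripper open and touching nothing.

- **Tin:** I stood it on the shelf's rubber square first. Some time later it turned up about 25 mm off the middle, still upright. At the end I lifted it and set it back in the middle.
- **Base and hook:** I hooked the yellow eye and dragged the base clear, leaving its rear edge roughly 60 mm in front of the shelf. The hook stands upright on its mat again.
- **Plates:** All four were present and are stacked blue, brass, white, grey, bottom to top. Each hole measured within about 0.6 mm of the bore when placed.
- **Bolt:** It went down freely. The force and height at contact (tip about 7.5 mm above the bench, 7 mm expected) put it on the bore's floor.

**Last checks:** the final pictures show the bolt upright, the stack, hook and tin in place, and no other object visibly disturbed. The scene and side cameras read the bolt head 2–4 mm off the wrist camera. That is slightly more than the stated calibration error, so I relied on the wrist camera. No check failed apart from the knocked tin, which I mended.

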